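# Load a circuit board into a spring board holder and lock it

### The arm

A 6-joint arm with a two-finger parallel gripper is mounted at the origin on the work surface. World frame = base frame: x ahead of the robot, y to its left, z up, the work surface at z = 0. Lengths are in m, angles in degrees, forces in N, time in s.
With the tool pointing down it reaches from about 0.35 to 0.875 m from the base axis. Payload 4.2 kg.
Tool frame: the origin (TCP) lies at the very end of the fingers, on their centre line; the grasp point (between the pads) lies behind it (r.grip_point_offset is the z of the grasp point in the tool frame, in m); z points along the fingers, y is the direction in which the jaws open and shut (so a half turn about z gives the same grasp; the last joint's range is limited). The gripper opens to 87 mm and grips with 3 to 60 N. Pads are 19 mm wide; open, the fingers measure 117 mm over their backs; the gripper's body (75 mm by 190 mm) begins 51 mm behind the grasp point.
Start: joints at [-56.287, 22.042, 0.453, 0, -68.411, -14.817], TCP at [0.202, -0.591, 0.223] pointing down, gripper open.
Joint ranges: [-179.83, 179.83], [-69.29, 118.12], [-61.27, 80.66], [-181.25, 117.63], [-171.15, -9.14], [-177.46, 177.46]. Speed limits (degrees/s): [159.86, 159.86, 180, 180, 180, 180].

### API

Orientations are given as a 3x3 rotation matrix whose columns are the frame's x, y, z axes.
In Python, from station import r, capture, workorder gives the robot as it stands. The module is installed in compiled form; this text tells all that it offers.
- The arm moves only by the shell command python3 -m crank 'ROWS'. ROWS is JSON, a list of rows, each an object with "delta_rot": the turn, a rotation vector about the tool's x, y, z in rad, a list of three; "linear": the shift along the tool's x, y, z in m, a list of three; "gripper": the opening in per cent of the stroke, from 0 (shut) to 100 (fully open). A call has 1 to 10 rows; each row shifts and turns the commanded pose from where the row before left it, along the tool's axes as they then stand; what a row does not reach is not made up. A row lasts 1/8 s, in which the tool goes at most 62.5 mm and 10.7 degrees, less where a joint would pass 70% of its speed; a pose out of reach is approached as far as the arm can. A call is refused whole if a number of a shift passes 0.0625 or a number of a turn 0.188, either way. A call with a gripper value outside its range is refused whole. The fingers move at their own pace and stop on an object; the grip force is fixed at half the most. Time passes only in rows, so rows that do not move let the fingers close. It gives the time, the measured TCP pose, the force and the opening at its end, in the units of the state.
- r.sense(): the state, without advancing time (a new reading comes with each control period).
- capture(name): name is "scene" or "side" or "wrist"; returns a dict with "img" (384x512x3 uint8, blue, green, red), "fx", "fy", "cx", "cy" (pixels), "world_from_camera" (4x4, takes a point from camera to world coordinates). Camera axes: x right, y down, z forward; pixel columns grow to the right and rows downward; lengths in m; the calibration is good to about 2 mm. A picture is of the moment at which its call begins. There is no depth.
- workorder.finish_job(): hands the job in, once; it reports no verdict.
The state is a dict: "time_s": time; "joints": joint angles; "joint_velocities": joint speeds; "effort": joint torques, N m; "tcp_pos": TCP position; "ee_rot": TCP orientation; "wrist_force": force on the tool from outside, world axes, zero at the start; "moment": the same for the moment, N m; "gripper_width": opening from 0.0 (shut) to 1.0 (fully open).
Only numpy, scipy, OpenCV 4.12 (cv2) and the standard library are available. Lean on these libraries where they do the work, as an engineer would, in place of code of your own. Each camera call takes 0.05 s, during which the arm holds its last target.

### The job

Take the green circuit board off the sloped rest and load it parts side up into the holder: keeping it tilted, push its low edge into the orange low jaw until that jaw is well back, lower its other edge in front of the blue tall jaw, and let go so that it sits level and centred in both jaws. Then lock the holder: push the yellow wrench handle clockwise until its knuckle clearly bends, but not folded right over. Leave the other things on the bench where they are.

Things in the scene. Friction and masses are not known exactly. Their poses are not given: they have to be found in the camera images.
- heatsink (a point): Centre of the black finned heatsink (40 x 30 x 34 mm in x, y, z; grip it across the 30 mm) fixed on the middle of the green board; together about 130 g. The board's underside is 20 mm below this point, along z, which leaves the parts side. At the start the board lies on the sloped rest, pitched 30 degrees: its +x edge (white connector), away from the robot, is low; its -x edge (round capacitors) is high.
- board_mid (a point): Centre of the green board plate, 100 x 70 x 3 mm (x, y, z), halfway through its thickness, under the heatsink; axes as the heatsink's. Other parts on it are at most 10 mm high, near the two 70 mm edges (25 to 42 mm from the centre along x); the last 8 mm at these edges are bare.
- rest: Fixed aluminium sloped rest on which the board starts, 110 x 78 mm, rising at 30 degrees along its own -x (towards the robot), with a small lip at its low end; origin on the table under its middle, where its face is 45 mm above the table. High end about 73 mm above the table.
- holder: Fixed grey board holder, base 190 x 90 x 14 mm (x, y, z), origin on the table under its middle. Along its x stand two sprung jaws, each 76 mm wide: the orange low one on the +x side (away from the robot), top 49 mm above the table, and the blue tall one on the -x side, top 70 mm. Released between them, the board is centred by their equal springs, each jaw about 3 mm back.
- seat (a point): In the holder: where board_mid ends when the board is seated, level and centred between the jaws, 35.5 mm above the table; axes as the holder's. The board's x lies along the holder's x, either way round.
- low_groove (a point): On the groove floor of the orange low jaw, at the level of its ledge top (34 mm above the table); moves with the jaw; axes as the holder's. At rest 47 mm to +x of the seat. The ledge reaches 14 mm in from here, the lip above overhangs by 4 mm; the groove is 6 mm high at its floor and about 8 mm at its mouth.
- tall_groove (a point): The same point of the blue tall jaw, at rest 47 mm to -x of the seat, same ledge and lip; above the lip its face rises straight up, flush with the lip's nose (at rest 43 mm from the seat). With the low jaw pushed back 10 mm or more, the level 100 mm board clears this nose and comes down on the ledge.
- jaw_low (a joint): Travel of the orange low jaw in m, 0 at rest, grows as it is pushed back along the holder's +x (away from the robot), stop at 0.016. Spring force 2.4 N at rest, rising by 0.3 N per mm.
- jaw_tall (a joint): Travel of the blue tall jaw in m, 0 at rest, grows as it is pushed back along the holder's -x (towards the robot), stop at 0.016. Same spring as the low jaw.
- bolt_axis (a point): On the vertical axis of the clamp bolt under the wrench head, at handle height (50 mm above the table), 62 mm to the -y side of the holder's middle; axes as the holder's.
- handle (a point): Middle of the wrench's round yellow grip (18 mm diameter, 60 mm long), on its centre line, 50 mm above the table, 90 mm from the bolt axis when straight; only the table is under it. The point's -y axis points outward along the handle. The brass knuckle is 30 mm from the bolt axis. To tighten, push the handle clockwise seen from above: its end moves towards the robot (-x).
- bolt (a joint): Turn of wrench head and bolt in rad, grows clockwise seen from above; starts between 0 and 0.3; hard stop (fully tight) at 0.6. At 0 the wrench points 0.1 rad from the holder's -y towards its +x. Stays where it is left; takes 0.2 N m (about 2 N at the handle's middle).
- knuckle (a joint): Break-over angle of the handle against the wrench head in rad, 0 = straight; grows clockwise when the bolt has stopped and the handle gives, at 0.6 N m (about 10 N at the handle's middle). Stays where it is left; end of travel 0.9. A clear bend of about 0.3 is wanted.
- spool_mid (a point): Bystander: solder spool, 52 mm diameter, 36 mm high; point at its centre.
- flux_mid (a point): Bystander: small clear bottle, 40 mm diameter, 85 mm high; point half-way up.
- meter_mid (a point): Bystander: black hand meter lying flat, 150 x 75 x 32 mm; point at its centre.
- driver_mid (a point): Bystander: green screwdriver lying down, 160 mm long; point at its origin.
- jar_mid (a point): Bystander: amber jar, 48 mm diameter, 60 mm high; point half-way up.
- tray_mid (a point): Bystander: grey divided parts tray, 100 x 80 x 30 mm; point at its centre.
- brush_mid (a point): Bystander: small flat brush lying down, about 127 mm long, 9 mm high; point at its centre.
Mind the look-alikes: they are no part of the job. Leave any pink or red look-alike of the part that bears heatsink alone.

How it is judged:
By the outcome, as a careful person would: the job done as asked, in the order asked, and still so for the second after the job is handed in, with the robot touching nothing.
It also fails if it takes over 69 s, if anything falls off the work surface, if the arm or the gripper's body presses on something with over 40 N, if the wrist force passes 120 N, or if a joint passes its speed limit or range.

## Working session

There is one attempt and no reset: what is moved stays moved. The work goes in short steps, Python scripts to look and compute and a shell command to move; the robot and the scene stay as the last step left them, time stands still between calls to the robot, and variables do not carry over. Pictures are saved under pics/ and viewed, and the job is handed in when it is done.

```bash
mkdir -p pics
python3 - <<'E'
from station import r,capture
import cv2,numpy as np
s=r.sense()
print({k:np.round(v,3).tolist() for k,v in s.items()}, r.grip_point_offset)
for n in ["scene","side","wrist"]:
    c=capture(n); cv2.imwrite(f"pics/{n}0.png",c["img"]); print(n,c["fx"],c["fy"],c["cx"],c["cy"]);print(np.round(c["world_from_camera"],3))
E
```

```text
{'time_s': 0.0, 'joints': [-56.287, 22.091, 0.377, -0.029, -68.408, -14.817], 'joint_velocities': [0.064, -0.032, 0.022, 0.021, 0.047, 0.064], 'effort': [0.001, -39.066, 18.74, 4.22, 0.011, -0.0], 'tcp_pos': [0.202, -0.591, 0.221], 'ee_rot': [[-0.946, -0.324, -0.001], [-0.324, 0.946, 0.002], [0.0, 0.002, -1.0]], 'wrist_force': [-0.259, 0.267, 0.441], 'moment': [-0.001, 0.0, 0.026], 'gripper_width': 1.001} -0.0187
scene 384.6275142669107 384.6275142669107 254.4569450240031 194.6182964815148
[[-0.687  0.514 -0.513  1.053]
 [ 0.726  0.5   -0.472  0.479]
 [ 0.014 -0.697 -0.717  0.741]
 [ 0.     0.     0.     1.   ]]
side 349.9377650698967 349.9377650698967 259.15673859847175 193.8444574643369
[[-0.979 -0.126  0.159  0.432]
 [-0.202  0.541 -0.816  0.81 ]
 [ 0.017 -0.831 -0.555  0.601]
 [ 0.     0.     0.     1.   ]]
wrist 306.15730810795475 306.15730810795475 254.33571859155003 189.35212805329672
[[-0.323  0.91   0.261  0.131]
 [ 0.946  0.31   0.091 -0.617]
 [ 0.002  0.276 -0.961  0.384]
 [ 0.     0.     0.     1.   ]]
```

View pics/scene0.png

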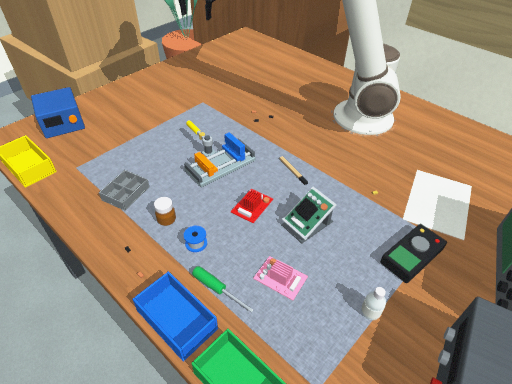

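View pics/side0.png

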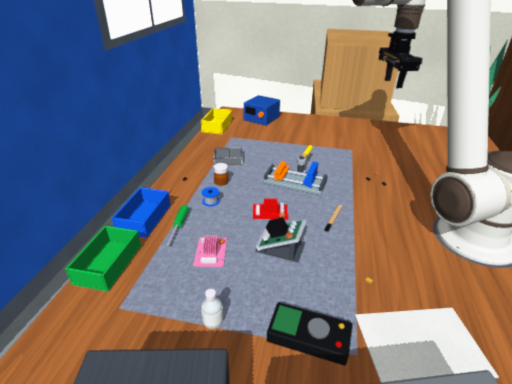

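View pics/wrist0.png

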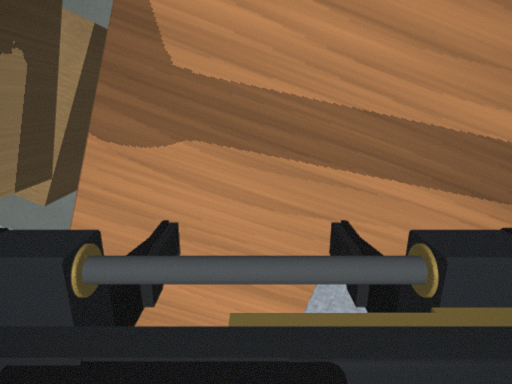

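The green board with the black heatsink is on the sloped rest at scene (309,213) and side (280,235). The look-alikes are a red board at scene (252,205) and a pink one at (281,276). I choose the green one. The holder is at scene (220,160) and the yellow handle at (195,129). Next, close crops.

Run:
```python
import cv2,numpy as np
a=cv2.imread("pics/scene0.png");b=cv2.imread("pics/side0.png")
f=lambda im,x,y,w,h,s,n:cv2.imwrite(n,cv2.resize(im[y:y+h,x:x+w],None,fx=s,fy=s,interpolation=cv2.INTER_CUBIC))
f(a,275,180,70,64,9,"pics/c1.png")
f(a,170,110,96,80,8,"pics/c2.png")
f(b,250,210,65,58,10,"pics/c3.png")
f(b,255,140,80,60,9,"pics/c4.png")
```

```text
(no output)
```

View pics/c1.png

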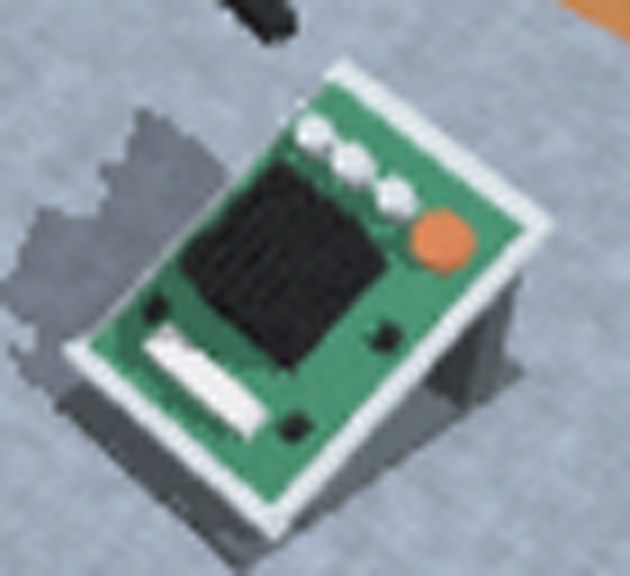

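View pics/c2.png

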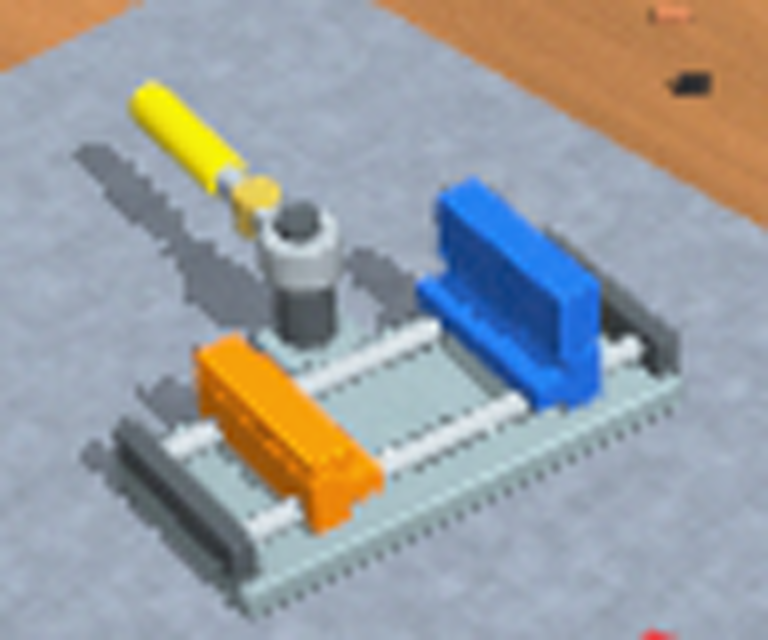

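View pics/c3.png

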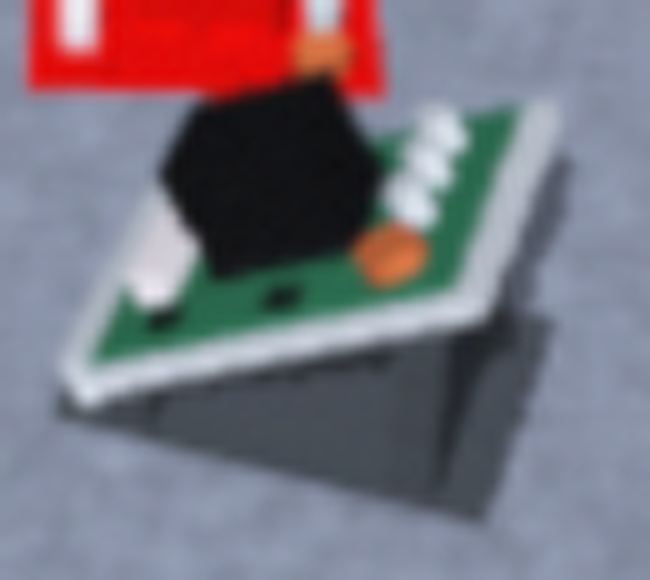

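View pics/c4.png

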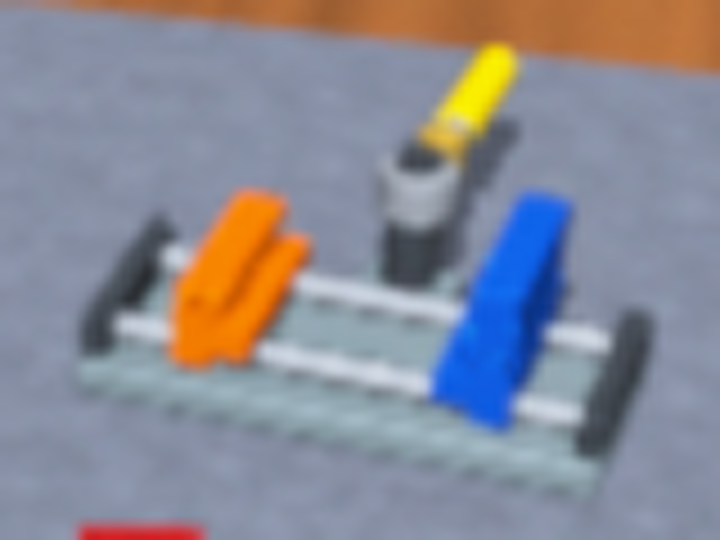

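```bash
cat > h.py <<'E'
import numpy as np,cv2
from scipy.optimize import least_squares
def proj(c,P):
    T=np.linalg.inv(np.asarray(c["world_from_camera"])); p=(T[:3,:3]@np.asarray(P,float).T).T+T[:3,3]
    return np.c_[c["fx"]*p[:,0]/p[:,2]+c["cx"],c["fy"]*p[:,1]/p[:,2]+c["cy"]]
def back(c,uv,z):
    T=np.asarray(c["world_from_camera"]);d=T[:3,:3]@np.array([(uv[0]-c["cx"])/c["fx"],(uv[1]-c["cy"])/c["fy"],1]);o=T[:3,3]
    return o+d*(z-o[2])/d[2]
def Rz(a):
    c,s=np.cos(a),np.sin(a);return np.array([[c,-s,0],[s,c,0],[0,0,1]])
def Ry(a):
    c,s=np.cos(a),np.sin(a);return np.array([[c,0,s],[0,1,0],[-s,0,c]])
def fr(crop,x,y,s): return np.array([(crop[0]+.5)/s-.5+x,(crop[1]+.5)/s-.5+y])
E
python3 - <<'E'
from h import *
from station import capture
S=capture("scene");D=capture("side")
# board corners (top face z=+1.5mm) local
hx,hy,t=.05,.035,.0015
obs=[(S,(-hx,-hy,t),fr((332,85),275,180,9)),(S,(-hx,hy,t),fr((520,230),275,180,9)),(S,(hx,-hy,t),fr((90,346),275,180,9)),(S,(hx,hy,t),fr((272,506),275,180,9)),
(D,(-hx,hy,t),fr((460,290),250,210,10)),(D,(-hx,-hy,t),fr((525,108),250,210,10)),(D,(hx,hy,t),fr((95,360),250,210,10))]
def f(q):
    R=Rz(q[3])@Ry(q[4])
    return np.concatenate([proj(c,[R@np.array(p)+q[:3]])[0]-uv for c,p,uv in obs])
s=least_squares(f,[.55,.1,.05,0,.5]);print("board",np.round(s.x,4),np.degrees(s.x[3:]),np.round(s.fun,1))
for uv in [(245,605),(680,380)]: print("base",back(S,fr(uv,170,110,8),.012))
for uv in [(85,375),(595,480)]: print("baseD",back(D,fr(uv,255,140,9),.012))
print("bolt top",back(S,fr((298,215),170,110,8),.06),back(D,fr((418,158),255,140,9),.06))
print("handle",back(S,fr((190,135),170,110,8),.05),back(D,fr((480,85),255,140,9),.05))
E
```

```text
board [ 0.5045  0.1534  0.0451 -0.1113  0.5037] [-6.37647253 28.85826763] [-0.1 -0.8  0.3 -0.9 -0.3  0.  -0.2 -0.5 -0.4  0.4 -0.4  0.7 -0.5  0.6]
base [ 0.60677656 -0.13071356  0.012     ]
base [ 0.41886152 -0.10619494  0.012     ]
baseD [ 0.60027735 -0.13173939  0.012     ]
baseD [ 0.41823186 -0.10486193  0.012     ]
bolt top [ 0.49037747 -0.22942838  0.06      ] [ 0.49602553 -0.23291889  0.06      ]
handle [ 0.47772265 -0.305795    0.05      ] [ 0.47988645 -0.31923127  0.05      ]
```

```bash
python3 -m crank '[{"linear":[-0.0497,0.0285,-0.003],"delta_rot":[0,0,0],"gripper":100},{"linear":[-0.0497,0.0285,-0.003],"delta_rot":[0,0,0],"gripper":100},{"linear":[-0.0497,0.0285,-0.003],"delta_rot":[0,0,0],"gripper":100},{"linear":[-0.0497,0.0285,-0.003],"delta_rot":[0,0,0],"gripper":100},{"linear":[-0.0497,0.0285,-0.003],"delta_rot":[0,0,0],"gripper":100},{"linear":[-0.0497,0.0285,-0.003],"delta_rot":[0,0,0],"gripper":100},{"linear":[-0.0497,0.0285,-0.003],"delta_rot":[0,0,0],"gripper":100},{"linear":[-0.0497,0.0285,-0.003],"delta_rot":[0,0,0],"gripper":100},{"linear":[-0.0497,0.0285,-0.003],"delta_rot":[0,0,0],"gripper":100},{"linear":[-0.0497,0.0285,-0.003],"delta_rot":[0,0,0],"gripper":100}]'
python3 -m crank '[{"linear":[0,0,0],"delta_rot":[0,0,0.148],"gripper":100},{"linear":[0,0,0],"delta_rot":[0,0,0.148],"gripper":100},{"linear":[0,0,0],"delta_rot":[0,0,0.148],"gripper":100},{"linear":[0,0,0],"delta_rot":[0,0,0],"gripper":100}]'
python3 - <<'E'
from station import r,capture
import cv2,numpy as np,pickle
s=r.sense();print(s["time_s"],s["tcp_pos"],s["ee_rot"],s["joints"])
c=capture("wrist");cv2.imwrite("pics/w1.png",c["img"]);pickle.dump(c,open("w1.pkl","wb"))
E
```

```text
time_s: 1.5
tcp_pos: [0.5813, -0.1591, 0.2528]
ee_rot: [[-0.946, -0.324, 0.0], [-0.324, 0.946, -0.0], [-0.0, -0.0, -1.0]]
wrist_force: [0.7, -0.6, 0.1]
gripper_width: 1.0
time_s: 2.0
tcp_pos: [0.5803, -0.1606, 0.2524]
ee_rot: [[-0.994, 0.112, -0.0], [0.112, 0.994, 0.0], [0.0, 0.0, -1.0]]
wrist_force: [-0.3, 0.3, 0.4]
gripper_width: 1.0
2.0 [ 0.58026515 -0.16057729  0.25236721] [[-9.93694183e-01  1.12123833e-01 -3.40552319e-04]
 [ 1.12123804e-01  9.93694240e-01  1.03919427e-04]
 [ 3.50056722e-04  6.50801092e-05 -9.99999937e-01]] [-7.98655673e-02  1.87475566e+01 -1.60266568e-01 -6.26426172e-03
 -7.11116974e+01 -9.63558646e+01]
```

View pics/w1.png

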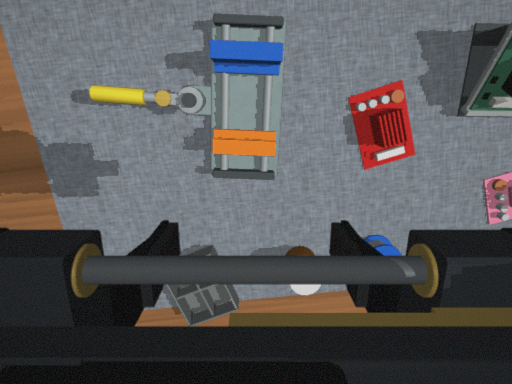

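The holder is in full view: base (212–282, 15–178), blue jaw at (247,58), orange at (245,143), bolt (191,100), handle (118,95). Zooming for edges.

Run:
```python
import cv2
a=cv2.imread("pics/w1.png")
cv2.imwrite("pics/w1a.png",cv2.resize(a[5:105,195:300],None,fx=6,fy=6,interpolation=cv2.INTER_CUBIC))
cv2.imwrite("pics/w1b.png",cv2.resize(a[95:190,195:300],None,fx=6,fy=6,interpolation=cv2.INTER_CUBIC))
cv2.imwrite("pics/w1c.png",cv2.resize(a[70:130,80:220],None,fx=5,fy=5,interpolation=cv2.INTER_CUBIC))
```

```text
(no output)
```

View pics/w1a.png

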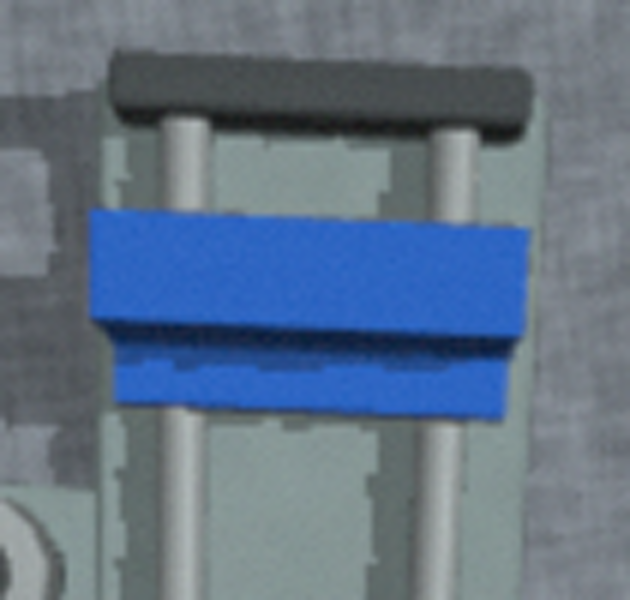

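View pics/w1b.png

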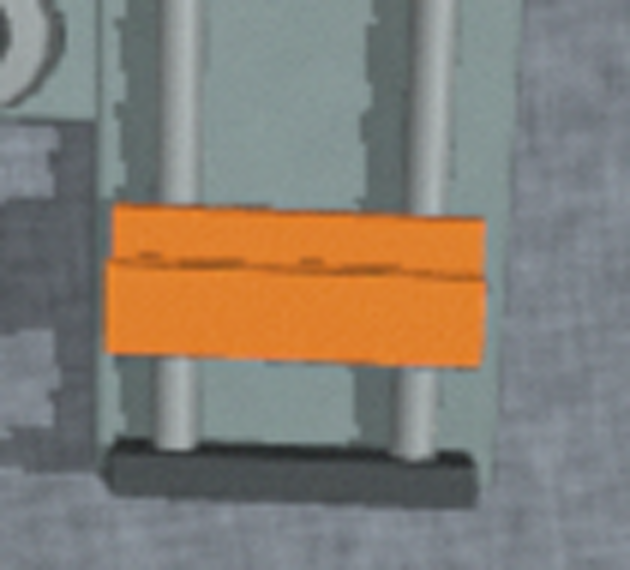

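View pics/w1c.png

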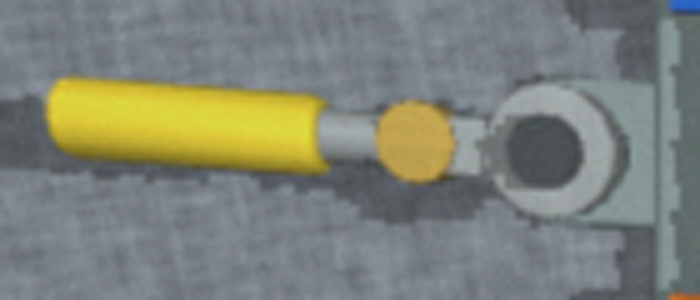

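Run:
```python
from h import *
import pickle
c=pickle.load(open("w1.pkl","rb"))
A=lambda p:fr(p,195,5,6);B=lambda p:fr(p,195,95,6);C=lambda p:fr(p,80,70,5)
obs=[((-43,-38,70),A((90,320))),((-43,38,70),A((527,338))),((-33,-38,34),A((114,401))),((-33,38,34),A((506,418))),
((33,-38,34),B((113,205))),((33,38,34),B((487,218))),((43,-38,49),B((106,260))),((43,38,49),B((487,280)))]
def f(q):
    R=Rz(q[2])
    return np.concatenate([proj(c,[R@(np.array(p)/1e3)+[q[0],q[1],0]])[0]-u for p,u in obs])
s=least_squares(f,[.505,-.163,-.13]);x,y,a=s.x;print(s.x,np.degrees(a));print(np.round(s.fun.reshape(-1,2),1))
R=Rz(a);o=np.array([x,y,0]);b=R@[0,-.062,.05]+o;print("bolt pred",b)
for p,z in [((545,150),.066),((545,150),.06)]: print("bolt meas",z,back(c,C(p),z))
k=back(c,C((415,142)),.056);print("knuckle",k,np.linalg.norm(k[:2]-b[:2]))
h=back(c,C((188,125)),.055);print("handle",h,np.linalg.norm(h[:2]-b[:2]))
for e in [(50,113),(325,136)]: 
    q=R.T@(back(c,C(e),.05)-b);print("end",q,np.arctan2(-q[0],-q[1]))
for p in (k,h):
    q=R.T@(p-b);print(q,"bolt angle",np.arctan2(-q[0],-q[1])+.1)
```

```text
[ 0.50527949 -0.16377154 -0.15372995] -8.808077408557176
[[-0.1 -0.2]
 [-0.2  0. ]
 [ 0.3 -0.2]
 [ 0.1 -0.2]
 [ 0.2 -0. ]
 [-0.2  0.4]
 [-0.3  0.5]
 [ 0.2 -0.2]]
bolt pred [ 0.49578573 -0.22504036  0.05      ]
bolt meas 0.066 [ 0.4957537  -0.22439041  0.066     ]
bolt meas 0.06 [ 0.49558175 -0.22561412  0.06      ]
knuckle [ 0.4904794  -0.25513499  0.056     ] 0.030558863673639212
handle [ 0.48109941 -0.30533697  0.055     ] 0.08162863407512834
end [-3.56670811e-03 -1.14839913e-01 -1.38777878e-17] 0.031048107432176023
end [-1.10263563e-03 -5.27254818e-02 -1.38777878e-17] 0.020909717522719314
[-0.0006355  -0.03055226  0.006     ] bolt angle 0.12079746163771825
[-0.00221769 -0.0815985   0.005     ] bolt angle 0.1271714232091767
```

```bash
python3 -m crank '[{"linear":[0.006,0.053,0],"delta_rot":[0,0,0],"gripper":100},{"linear":[0.006,0.053,0],"delta_rot":[0,0,0],"gripper":100},{"linear":[0.006,0.053,0],"delta_rot":[0,0,0],"gripper":100},{"linear":[0.006,0.053,0],"delta_rot":[0,0,0],"gripper":100},{"linear":[0.006,0.053,0],"delta_rot":[0,0,0],"gripper":100},{"linear":[0.006,0.053,0],"delta_rot":[0,0,0],"gripper":100},{"linear":[0,0,0],"delta_rot":[0,0,0],"gripper":100}]'
python3 - <<'E'
from station import r,capture
import cv2,numpy as np,pickle
c=capture("wrist");cv2.imwrite("pics/w2.png",c["img"]);pickle.dump(c,open("w2.pkl","wb"))
E
```

```text
time_s: 2.92
tcp_pos: [0.5806, 0.1626, 0.2521]
ee_rot: [[-0.994, 0.107, -0.0], [0.107, 0.994, 0.0], [0.0, 0.0, -1.0]]
wrist_force: [-0.5, 0.1, -0.3]
gripper_width: 1.0
```

View pics/w2.png

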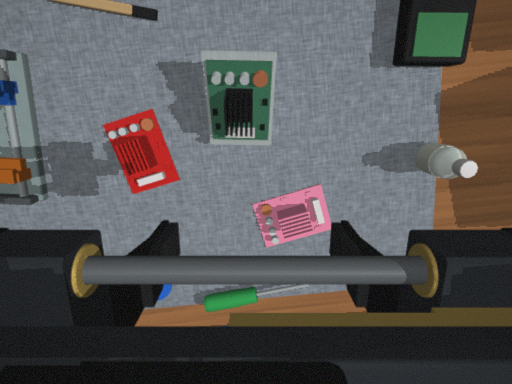

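The green board (207–272, 60–141) with its black heatsink at (240,112) sits on the rest. The red board is at (141,152) and the pink at (293,215).

Run:
```python
import cv2
a=cv2.imread("pics/w2.png")
cv2.imwrite("pics/w2a.png",cv2.resize(a[46:151,195:285],None,fx=5.5,fy=5.5,interpolation=cv2.INTER_CUBIC))
```

```text
(no output)
```

View pics/w2a.png

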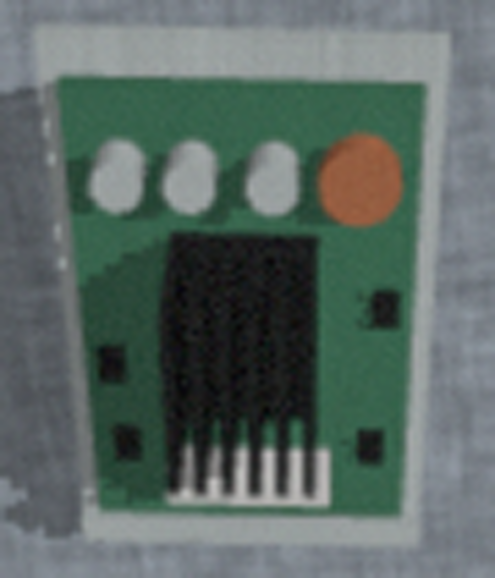

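Run:
```python
from h import *
from station import capture
import pickle
S=capture("scene");D=capture("side");W=pickle.load(open("w2.pkl","rb"))
hx,hy,t=.05,.035,.0015
w=lambda p:fr(p,195,46,5.5)
ob=[(W,(-hx,-hy,t),w((57,77))),(W,(-hx,hy,t),w((427,85))),(W,(hx,-hy,t),w((100,508))),(W,(hx,hy,t),w((402,516)))]
ob2=[(S,(-hx,-hy,t),fr((332,85),275,180,9)),(S,(-hx,hy,t),fr((520,230),275,180,9)),(S,(hx,-hy,t),fr((90,346),275,180,9)),(S,(hx,hy,t),fr((272,506),275,180,9)),
(D,(-hx,hy,t),fr((460,290),250,210,10)),(D,(-hx,-hy,t),fr((525,108),250,210,10)),(D,(hx,hy,t),fr((95,360),250,210,10))]
for o,fix in ((ob,0),(ob,1),(ob+ob2,0),(ob+ob2,1)):
    def f(q):
        R=Rz(q[3])@Ry(np.pi/6 if fix else q[4])
        return np.concatenate([proj(c,[R@np.array(p)+q[:3]])[0]-uv for c,p,uv in o])
    s=least_squares(f,[.50,.15,.05,-.1,.5]);print(np.round(s.x[:3],4),np.degrees(s.x[3:]),np.round(s.fun,1))
```

```text
[0.5057 0.1524 0.045 ] [-7.33998816 29.82003292] [ 0.   0.   0.1  0.  -0.1  0.2 -0.1 -0.2]
[0.5058 0.1524 0.0454] [-7.34500326 28.64788976] [-0.   0.   0.1  0.  -0.1  0.1 -0.  -0.2]
[0.5054 0.1526 0.0448] [-7.15537392 29.61618367] [ 0.1 -0.3  0.1 -0.6  0.2  0.   0.2 -0.5 -0.3 -0.7 -0.3 -0.6 -0.7 -0.
 -1.  -0.3 -1.1  0.1 -0.7  0.6 -0.7  0.4]
[0.5054 0.1526 0.0449] [-7.19654572 28.64788976] [ 0.1 -0.2  0.2 -0.4  0.2 -0.2  0.2 -0.6 -0.4 -0.8 -0.3 -0.7 -0.7  0.
 -1.  -0.3 -1.2 -0.  -0.7  0.5 -0.7  0.5]
```

```bash
cat >> h.py <<'E'
def tgt(yaw,pitch):
    B=Rz(np.radians(yaw))@Ry(np.radians(pitch)); return B@np.diag([-1.,1,-1])
def delta(p,yaw,pitch):
    from station import r
    from scipy.spatial.transform import Rotation as Ro
    s=r.sense();R=np.array(s["ee_rot"]);T=tgt(yaw,pitch)
    print("t",s["time_s"],"tcp",np.round(s["tcp_pos"],4),"F",np.round(s["wrist_force"],1),"w",round(s["gripper_width"],3))
    print("lin tool",np.round(R.T@(np.array(p)-s["tcp_pos"]),4),"rot",np.round(Ro.from_matrix(R.T@T).as_rotvec(),4),"lin in target axes",np.round(T.T@(np.array(p)-s["tcp_pos"]),4))
E
python3 -m crank '[{"linear":[0,0,0],"delta_rot":[0,0.1745,0],"gripper":100},{"linear":[0,0,0],"delta_rot":[0,0.1745,0],"gripper":100},{"linear":[0,0,0],"delta_rot":[0,0.1745,0],"gripper":100},{"linear":[0,0,0],"delta_rot":[0,0,0.02],"gripper":100},{"linear":[0,0,0],"delta_rot":[0,0,0],"gripper":100}]'
python3 -c "
from h import *
delta((.5527,.1465,.1278),-7.3,30)"
```

```text
time_s: 3.7
tcp_pos: [0.581, 0.1581, 0.2526]
ee_rot: [[-0.858, 0.132, -0.496], [0.12, 0.991, 0.057], [0.499, -0.01, -0.867]]
wrist_force: [0.1, -0.2, 1.0]
gripper_width: 0.998
t 3.7 tcp [0.581  0.1581 0.2526] F [ 0.1 -0.2  1. ] w 0.998
lin tool [-0.0393 -0.0139  0.1216] rot [-0.0063  0.0014 -0.0099] lin in target axes [-0.0394 -0.0151  0.1214]
```

```bash
python3 -m crank '[{"linear":[-0.0131,-0.0049,0.0405],"delta_rot":[-0.006,0.001,-0.01],"gripper":100},{"linear":[-0.0131,-0.005,0.0405],"delta_rot":[0,0,0],"gripper":100},{"linear":[-0.0131,-0.005,0.0405],"delta_rot":[0,0,0],"gripper":100},{"linear":[0,0,0],"delta_rot":[0,0,0],"gripper":100},{"linear":[0,0,0],"delta_rot":[0,0,0],"gripper":100}]'
python3 - <<'E'
from h import *
from station import capture
delta((.5081,.1522,.0498),-7.3,30)
c=capture("wrist");cv2.imwrite("pics/w3.png",c["img"])
c=capture("side");cv2.imwrite("pics/s3.png",cv2.resize(c["img"][150:300,200:360],None,fx=4,fy=4))
E
```

```text
time_s: 4.32
tcp_pos: [0.5536, 0.1478, 0.1307]
ee_rot: [[-0.862, 0.124, -0.492], [0.107, 0.992, 0.063], [0.496, 0.002, -0.868]]
wrist_force: [0.9, -0.3, 0.3]
gripper_width: 0.997
t 4.325 tcp [0.5536 0.1478 0.1307] F [ 0.9 -0.3  0.3] w 0.997
lin tool [-0.0005 -0.0014  0.0929] rot [0.0002 0.0045 0.0032] lin in target axes [-0.0009 -0.0014  0.0929]
```

View pics/w3.png

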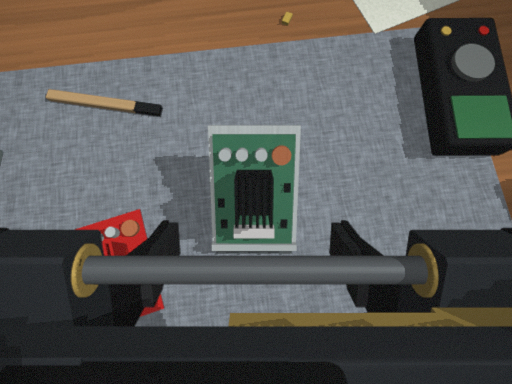

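View pics/s3.png

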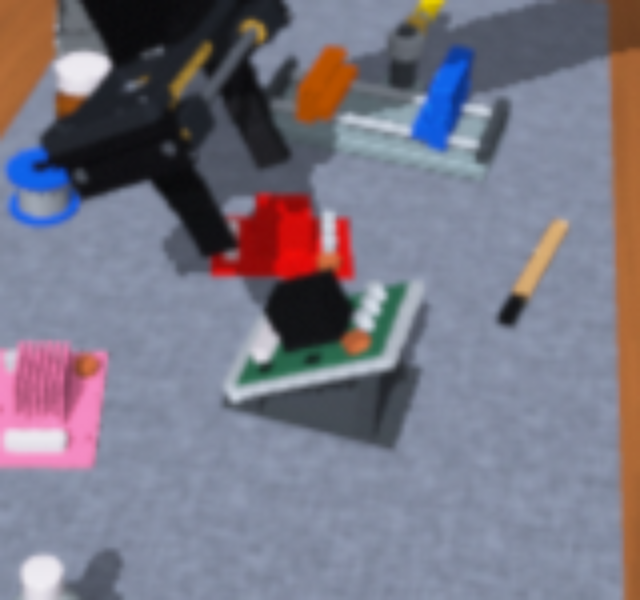

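```bash
python3 -m crank '[{"linear":[0,-0.0014,0.03],"delta_rot":[0,0.0045,0.003],"gripper":65},{"linear":[-0.0005,0,0.03],"delta_rot":[0,0,0],"gripper":65},{"linear":[0,0,0.022],"delta_rot":[0,0,0],"gripper":65},{"linear":[0,0,0],"delta_rot":[0,0,0],"gripper":65},{"linear":[0,0,0],"delta_rot":[0,0,0],"gripper":65}]'
python3 - <<'E'
from h import *
from station import capture
delta((.5081,.1522,.0498),-7.3,30)
c=capture("wrist");cv2.imwrite("pics/w4.png",c["img"])
c=capture("side");cv2.imwrite("pics/s4.png",cv2.resize(c["img"][150:300,200:360],None,fx=4,fy=4))
E
```

```text
time_s: 5.05
tcp_pos: [0.5133, 0.1517, 0.0581]
ee_rot: [[-0.858, 0.128, -0.497], [0.11, 0.992, 0.064], [0.502, 0.0, -0.865]]
wrist_force: [-0.1, 0.9, 0.6]
gripper_width: 0.66
t 5.05 tcp [0.5133 0.1517 0.0581] F [-0.1  0.9  0.6] w 0.66
lin tool [ 0.0004 -0.0001  0.0099] rot [ 0.0003 -0.0018 -0.0004] lin in target axes [ 0.0004 -0.0001  0.0099]
```

View pics/w4.png

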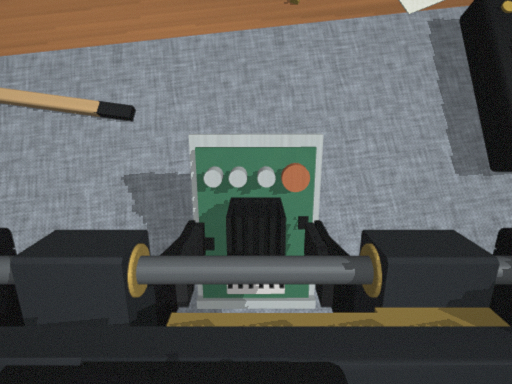

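View pics/s4.png

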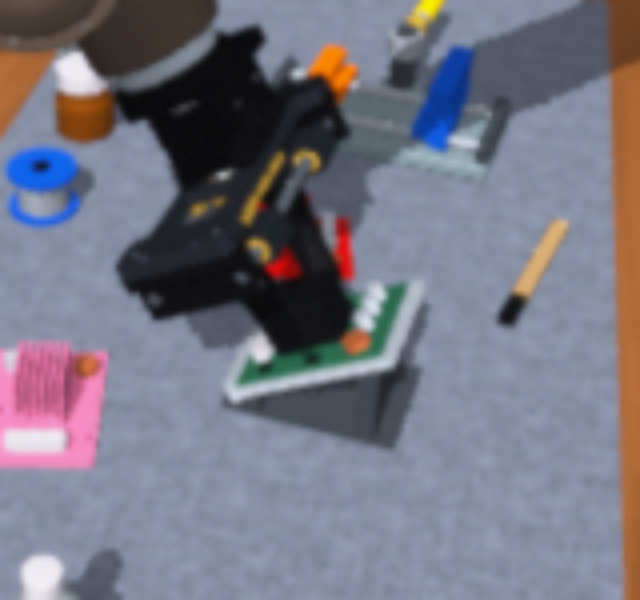

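The fingers straddle the heatsink (col 256, gap centred). Advance the last bit and close.

```bash
python3 -m crank '[{"linear":[0,0,0.0045],"delta_rot":[0,0,0],"gripper":65},{"linear":[0,0,0.004],"delta_rot":[0,0,0],"gripper":65},{"linear":[0,0,0],"delta_rot":[0,0,0],"gripper":65}]'
python3 -m crank '[{"linear":[0,0,0],"delta_rot":[0,0,0],"gripper":0},{"linear":[0,0,0],"delta_rot":[0,0,0],"gripper":0},{"linear":[0,0,0],"delta_rot":[0,0,0],"gripper":0},{"linear":[0,0,0],"delta_rot":[0,0,0],"gripper":0},{"linear":[0,0,0],"delta_rot":[0,0,0],"gripper":0}]'
python3 - <<'E'
from h import *
delta((.5081,.1522,.0498),-7.3,30)
E
```

```text
time_s: 5.52
tcp_pos: [0.507, 0.1517, 0.049]
ee_rot: [[-0.856, 0.128, -0.501], [0.111, 0.992, 0.063], [0.505, -0.002, -0.863]]
wrist_force: [0.6, 0.2, 0.4]
gripper_width: 0.652
time_s: 6.15
tcp_pos: [0.5075, 0.152, 0.0493]
ee_rot: [[-0.856, 0.128, -0.5], [0.111, 0.992, 0.064], [0.504, -0.001, -0.863]]
wrist_force: [0.9, -0.2, 0.7]
gripper_width: 0.345
t 6.15 tcp [0.5075 0.152  0.0493] F [ 0.9 -0.2  0.7] w 0.345
lin tool [-0.0003  0.0003 -0.0007] rot [-0.0003 -0.0051 -0.0014] lin in target axes [-0.0003  0.0003 -0.0007]
```

Gripped at 30 mm width. Lift along the board normal.

```bash
python3 -m crank '[{"linear":[0,0,-0.01],"delta_rot":[0,0,0],"gripper":0},{"linear":[0,0,-0.025],"delta_rot":[0,0,0],"gripper":0},{"linear":[0,0,-0.04],"delta_rot":[0,0,0],"gripper":0},{"linear":[0,0,-0.05],"delta_rot":[0,0,0],"gripper":0},{"linear":[0,0,-0.03],"delta_rot":[0,0,0],"gripper":0},{"linear":[0,0,0],"delta_rot":[0,0,0],"gripper":0},{"linear":[0,0,0],"delta_rot":[0,0,0],"gripper":0}]'
python3 - <<'E'
from h import *
from station import capture,r
import pickle
s=r.sense()
delta((.5081,.1522,.0498),-7.3,30)
o={"s":s}
for n in("wrist","scene","side"):
    o[n]=capture(n);cv2.imwrite(f"pics/{n}5.png",o[n]["img"])
pickle.dump(o,open("5.pkl","wb"))
E
```

```text
time_s: 7.02
tcp_pos: [0.5838, 0.142, 0.1817]
ee_rot: [[-0.855, 0.128, -0.503], [0.112, 0.992, 0.064], [0.507, -0.002, -0.862]]
wrist_force: [-0.2, -0.6, -2.2]
gripper_width: 0.337
t 7.025 tcp [0.5838 0.142  0.1817] F [-0.2 -0.6 -2.2] w 0.337
lin tool [-0.0011  0.0006  0.1524] rot [-0.0009 -0.0084 -0.0022] lin in target axes [0.0002 0.0005 0.1524]
```

View pics/wrist5.png

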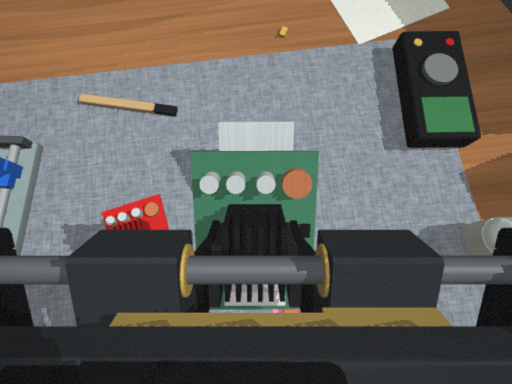

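View pics/side5.png

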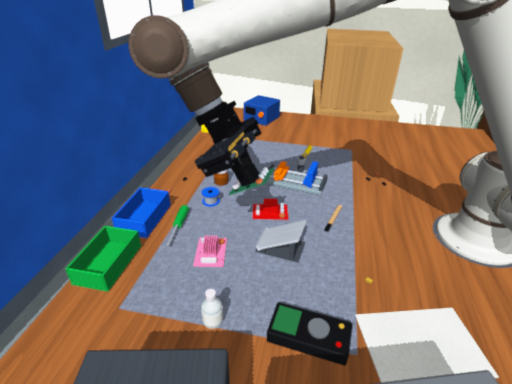

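View pics/scene5.png

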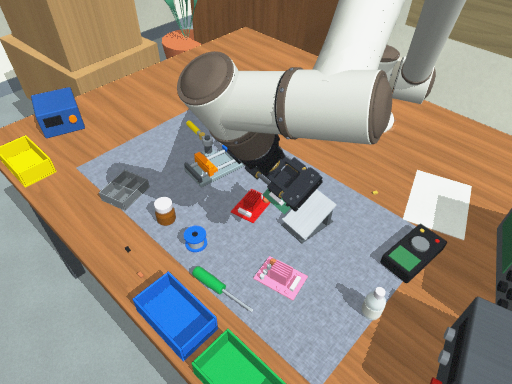

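Run:
```python
import cv2
a=cv2.imread("pics/wrist5.png")
cv2.imwrite("pics/w5a.png",cv2.resize(a[135:325,180:330],None,fx=4,fy=3.1,interpolation=cv2.INTER_CUBIC))
from h import *
import pickle
o=pickle.load(open("5.pkl","rb"));R=np.array(o["s"]["ee_rot"]);t=np.array(o["s"]["tcp_pos"])
for oz in(.0043,.003,.006):
    P=[R@(np.diag([-1,1,-1])@np.array([x,y,.0015-oz]))+t for x,y in((-.05,-.035),(-.05,.035),(.05,-.035),(.05,.035))]
    print(oz,np.round(proj(o["wrist"],P),1).tolist())
```

```text
0.0043 [[191.6, 149.5], [320.8, 149.4], [200.6, 307.2], [311.4, 307.2]]
0.003 [[191.1, 149.8], [321.4, 149.8], [200.3, 308.6], [311.8, 308.5]]
0.006 [[192.2, 149.0], [320.2, 148.9], [201.1, 305.5], [310.9, 305.5]]
```

View pics/w5a.png

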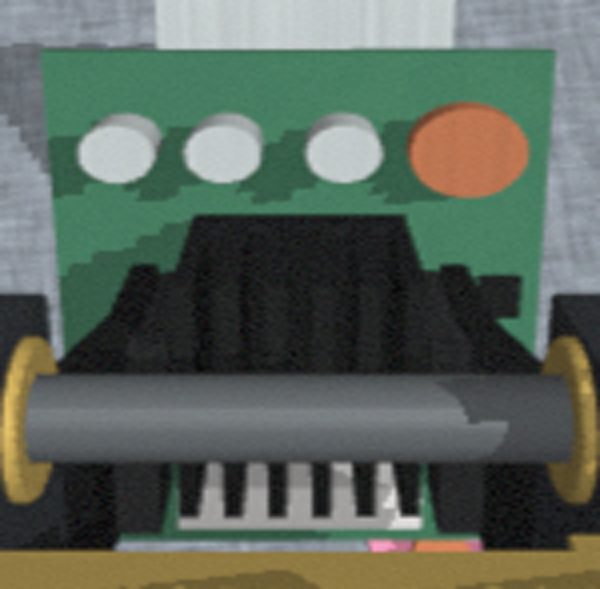

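```bash
cat >> h.py <<'E'
HX,HY,HA=.5053,-.1638,-8.81
OFF=np.array([1.0,-1.0,-4.7])/1e3   # board mid rel. TCP in board axes
def tcp_for(mid_mm,pitch):
    B=Rz(np.radians(HA))@Ry(np.radians(pitch))
    return Rz(np.radians(HA))@(np.array(mid_mm)/1e3)+[HX,HY,0]-B@OFF
def mid_now():
    from station import r
    s=r.sense();B=np.array(s["ee_rot"])@np.diag([-1.,1,-1]);m=Rz(np.radians(-HA))@(np.array(s["tcp_pos"])+B@OFF-[HX,HY,0])
    p=np.degrees(np.arcsin(-B[2,0])); Bh=Rz(np.radians(-HA))@B
    print("mid mm",np.round(m*1e3,1),"pitch",round(p,2),"yaw",round(np.degrees(np.arctan2(B[1,0],B[0,0])),2),"lowbot",np.round(m*1e3+Bh@[50,0,-1.5],1),"lowtop",np.round(m*1e3+Bh@[50,0,1.5],1),"highbot",np.round(m*1e3+Bh@[-50,0,-1.5],1))
def go(mid,pitch):
    delta(tcp_for(mid,pitch),HA,pitch); mid_now()
E
python3 -c "
from h import *
print(tcp_for((-10.3,0,110),24)); go((-10.3,0,110),24)"
```

```text
[ 0.49626102 -0.16138714  0.1147004 ]
t 7.175 tcp [0.5838 0.142  0.1817] F [ 0.2  0.3 -2.6] w 0.345
lin tool [ 0.007  -0.3119  0.0828] rot [-0.0141 -0.1132  0.0215] lin in target axes [ 0.0093 -0.3132  0.0775]
mid mm [ 29.2 313.2 177.1] pitch 30.49 yaw -7.44 lowbot [ 71.6 314.2 150.5] lowtop [ 73.1 314.2 153.1] highbot [-14.6 312.1 201.2]
```

```bash
python3 -m crank '[{"linear":[0,-0.03,0],"delta_rot":[-0.014,-0.113,0.0215],"gripper":0},{"linear":[0.001,-0.052,0.003],"delta_rot":[0,0,0],"gripper":0},{"linear":[0.001,-0.052,0.003],"delta_rot":[0,0,0],"gripper":0},{"linear":[0.001,-0.052,0.003],"delta_rot":[0,0,0],"gripper":0},{"linear":[0.001,-0.052,0.003],"delta_rot":[0,0,0],"gripper":0},{"linear":[0.001,-0.052,0.003],"delta_rot":[0,0,0],"gripper":0},{"linear":[0.001,-0.023,0.003],"delta_rot":[0,0,0],"gripper":0},{"linear":[0,0,0],"delta_rot":[0,0,0],"gripper":0},{"linear":[0,0,0],"delta_rot":[0,0,0],"gripper":0}]'
python3 -c "
from h import *
go((-10.3,0,110),24)"
```

```text
time_s: 8.3
tcp_pos: [0.5252, -0.1646, 0.1685]
ee_rot: [[-0.904, 0.153, -0.399], [0.139, 0.988, 0.063], [0.404, 0.002, -0.915]]
wrist_force: [-0.2, 0.2, -1.1]
gripper_width: 0.346
t 8.3 tcp [ 0.5252 -0.1646  0.1685] F [-0.2  0.2 -1.1] w 0.346
lin tool [ 0.0049 -0.0014  0.061 ] rot [0.0013 0.0027 0.0012] lin in target axes [ 0.0047 -0.0013  0.061 ]
mid mm [ 18.8   1.3 163.8] pitch 23.85 yaw -8.73 lowbot [ 64.    1.4 142.2] lowtop [ 65.2   1.4 145. ] highbot [-27.5   1.3 182.6]
```

```bash
python3 -m crank '[{"linear":[0.0025,-0.0013,0.03],"delta_rot":[0.001,0.0027,0.001],"gripper":0},{"linear":[0.0022,0,0.03],"delta_rot":[0,0,0],"gripper":0},{"linear":[0,0,0],"delta_rot":[0,0,0],"gripper":0},{"linear":[0,0,0],"delta_rot":[0,0,0],"gripper":0}]'
python3 - <<'E'
from h import *
go((-10.3,0,57.6),24)
from station import capture
c=capture("wrist");cv2.imwrite("pics/w6.png",c["img"])
c=capture("side");cv2.imwrite("pics/s6.png",cv2.resize(c["img"][100:220,210:370],None,fx=4.5,fy=4.5))
E
```

```text
time_s: 8.8
tcp_pos: [0.4983, -0.1619, 0.1168]
ee_rot: [[-0.904, 0.152, -0.4], [0.139, 0.988, 0.061], [0.404, -0.0, -0.915]]
wrist_force: [1.0, -0.1, -1.4]
gripper_width: 0.341
t 8.8 tcp [ 0.4983 -0.1619  0.1168] F [ 1.  -0.1 -1.4] w 0.341
lin tool [-0.0202  0.0002  0.0507] rot [-0.0009  0.0028  0.0009] lin in target axes [-0.0203  0.0002  0.0506]
mid mm [ -8.2  -0.2 112.1] pitch 23.84 yaw -8.75 lowbot [36.9 -0.1 90.5] lowtop [38.1 -0.1 93.3] highbot [-54.6  -0.2 131. ]
```

View pics/w6.png

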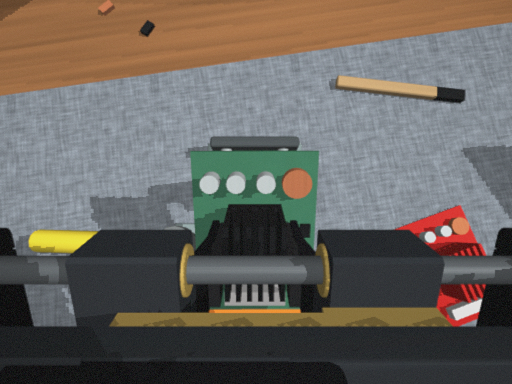

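View pics/s6.png

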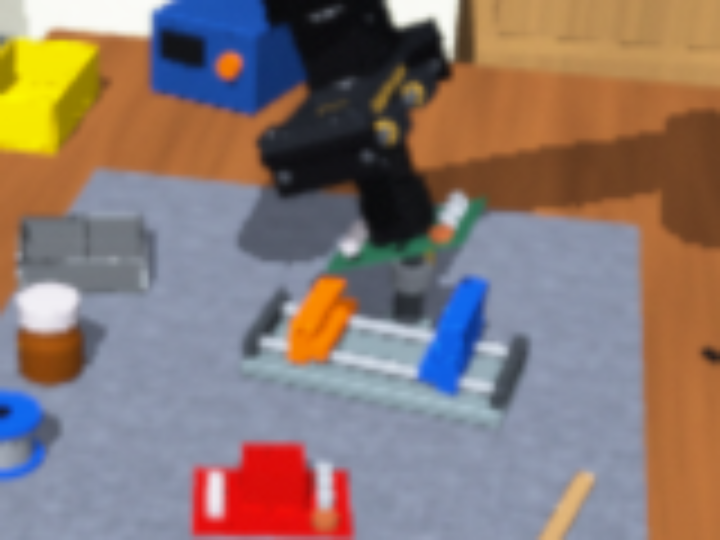

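```bash
python3 -m crank '[{"linear":[-0.008,0,0.02],"delta_rot":[0,0.0028,0.001],"gripper":0},{"linear":[-0.007,0,0.018],"delta_rot":[0,0,0],"gripper":0},{"linear":[-0.0045,0,0.01],"delta_rot":[0,0,0],"gripper":0},{"linear":[0,0,0],"delta_rot":[0,0,0],"gripper":0},{"linear":[0,0,0],"delta_rot":[0,0,0],"gripper":0}]'
python3 - <<'E'
from h import *
go((-10.3,0,57.6),24)
from station import capture
c=capture("side");cv2.imwrite("pics/s7.png",cv2.resize(c["img"][120:210,240:340],None,fx=7,fy=6.6,interpolation=cv2.INTER_CUBIC))
c=capture("scene");cv2.imwrite("pics/sc7.png",cv2.resize(c["img"][100:200,160:280],None,fx=6,fy=6,interpolation=cv2.INTER_CUBIC))
E
```

```text
time_s: 9.52
tcp_pos: [0.4957, -0.1621, 0.0648]
ee_rot: [[-0.902, 0.154, -0.403], [0.141, 0.988, 0.063], [0.407, -0.0, -0.913]]
wrist_force: [0.7, -0.1, -0.9]
gripper_width: 0.339
t 9.525 tcp [ 0.4957 -0.1621  0.0648] F [ 0.7 -0.1 -0.9] w 0.339
lin tool [-0.0014  0.0008  0.0021] rot [ 0.0001 -0.0008 -0.0013] lin in target axes [-0.0014  0.0008  0.0021]
mid mm [-10.7  -0.8  60.1] pitch 24.04 yaw -8.89 lowbot [34.3 -0.9 38.3] lowtop [35.5 -0.9 41.1] highbot [-57.   -0.8  79.1]
```

View pics/s7.png

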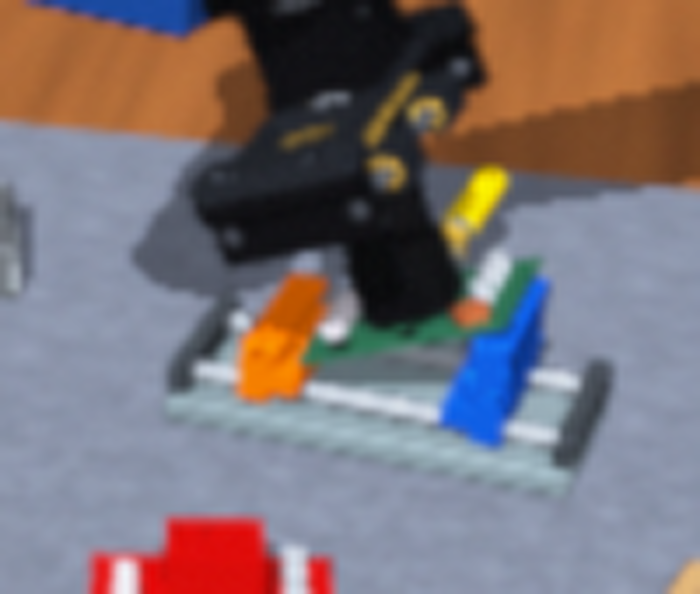

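View pics/sc7.png

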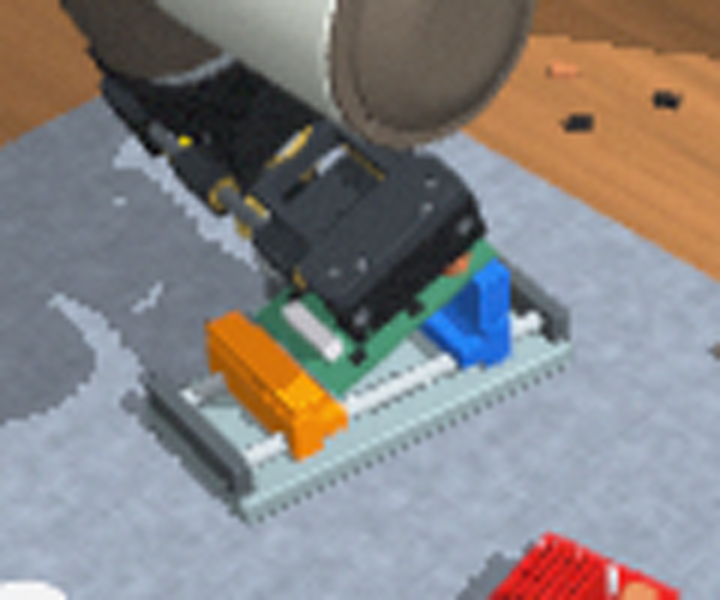

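```bash
python3 -m crank '[{"linear":[-0.001,0.0008,0.0022],"delta_rot":[0,0,-0.001],"gripper":0},{"linear":[0,0,0],"delta_rot":[0,0,0],"gripper":0},{"linear":[0,0,0],"delta_rot":[0,0,0],"gripper":0}]'
python3 -c "
from h import *
go((-10.3,0,57.6),24)"
python3 -m crank '[{"linear":[-0.0004,0,0.0009],"delta_rot":[0,0,0],"gripper":0},{"linear":[0,0,0],"delta_rot":[0,0,0],"gripper":0},{"linear":[0,0,0],"delta_rot":[0,0,0],"gripper":0}]'
python3 -c "
from h import *
go((-10.3,0,57.6),24)"
```

```text
time_s: 10.0
tcp_pos: [0.4952, -0.1612, 0.0617]
ee_rot: [[-0.902, 0.154, -0.404], [0.14, 0.988, 0.063], [0.409, 0.0, -0.913]]
wrist_force: [1.1, -0.2, -1.8]
gripper_width: 0.344
t 10.0 tcp [ 0.4952 -0.1612  0.0617] F [ 1.1 -0.2 -1.8] w 0.344
lin tool [-0.0008 -0.     -0.001 ] rot [ 0.0003 -0.0021 -0.0005] lin in target axes [-0.0008 -0.     -0.001 ]
mid mm [-11.4   0.   57. ] pitch 24.12 yaw -8.84 lowbot [33.6  0.  35.2] lowtop [34.8  0.  37.9] highbot [-57.6   0.1  76.1]
time_s: 10.38
tcp_pos: [0.4952, -0.1612, 0.0613]
ee_rot: [[-0.902, 0.154, -0.404], [0.14, 0.988, 0.063], [0.409, -0.0, -0.913]]
wrist_force: [1.3, 0.5, 5.7]
gripper_width: 0.343
t 10.375 tcp [ 0.4952 -0.1612  0.0613] F [1.3 0.5 5.7] w 0.343
lin tool [-0.0006  0.     -0.0014] rot [ 0.0001 -0.0023 -0.0005] lin in target axes [-0.0006  0.     -0.0014]
mid mm [-11.4  -0.   56.6] pitch 24.13 yaw -8.84 lowbot [33.6 -0.  34.8] lowtop [34.8 -0.  37.5] highbot [-57.6  -0.   75.7]
```

Contact with the ledge (+5.7 N) calibrates the board's height: about 0.9 mm lower in hand than modelled. Update the offset, raise 1.8 mm, then push.

```bash
sed -i 's/OFF=np.array(\[1.0,-1.0,-4.7\])/OFF=np.array([1.0,-1.0,-5.6])/' h.py
python3 -m crank '[{"linear":[0.0009,0,-0.0021],"delta_rot":[0,-0.002,0],"gripper":0},{"linear":[0,0,0],"delta_rot":[0,0,0],"gripper":0},{"linear":[0,0,0],"delta_rot":[0,0,0],"gripper":0}]'
python3 -c "
from h import *
go((0,0,57.2),24);go((13.7,0,57.2),24)"
```

```text
time_s: 10.75
tcp_pos: [0.4947, -0.1612, 0.0623]
ee_rot: [[-0.902, 0.154, -0.403], [0.141, 0.988, 0.063], [0.408, 0.0, -0.913]]
wrist_force: [0.3, -0.1, -1.1]
gripper_width: 0.342
t 10.75 tcp [ 0.4947 -0.1612  0.0623] F [ 0.3 -0.1 -1.1] w 0.342
lin tool [-0.011   0.0001 -0.0054] rot [ 0.0006 -0.0014 -0.0009] lin in target axes [-0.011   0.0001 -0.0054]
mid mm [-12.3  -0.1  56.8] pitch 24.08 yaw -8.87 lowbot [32.7 -0.1 35. ] lowtop [34.  -0.1 37.7] highbot [-58.5  -0.   75.8]
t 10.75 tcp [ 0.4947 -0.1612  0.0623] F [ 0.3 -0.1 -1.1] w 0.342
lin tool [-0.0235  0.0001 -0.011 ] rot [ 0.0006 -0.0014 -0.0009] lin in target axes [-0.0236  0.0001 -0.011 ]
mid mm [-12.3  -0.1  56.8] pitch 24.08 yaw -8.87 lowbot [32.7 -0.1 35. ] lowtop [34.  -0.1 37.7] highbot [-58.5  -0.   75.8]
```

```bash
python3 -m crank '[{"linear":[-0.0055,0,-0.0029],"delta_rot":[0,-0.001,0],"gripper":0},{"linear":[-0.0055,0,-0.0025],"delta_rot":[0,0,0],"gripper":0},{"linear":[0,0,0],"delta_rot":[0,0,0],"gripper":0},{"linear":[0,0,0],"delta_rot":[0,0,0],"gripper":0}]'
python3 -c "
from h import *
go((13.7,0,57.2),24)"
```

```text
time_s: 11.25
tcp_pos: [0.5069, -0.1631, 0.063]
ee_rot: [[-0.903, 0.154, -0.402], [0.141, 0.988, 0.063], [0.407, 0.0, -0.913]]
wrist_force: [-1.8, -0.1, -3.4]
gripper_width: 0.337
t 11.25 tcp [ 0.5069 -0.1631  0.063 ] F [-1.8 -0.1 -3.4] w 0.337
lin tool [-0.0125  0.     -0.0053] rot [ 0.0005 -0.0002 -0.0008] lin in target axes [-0.0125  0.     -0.0053]
mid mm [ 0.1 -0.  57.4] pitch 24.01 yaw -8.86 lowbot [45.2 -0.1 35.7] lowtop [46.4 -0.1 38.5] highbot [-46.2   0.   76.4]
```

```bash
python3 -m crank '[{"linear":[-0.0043,0,-0.0013],"delta_rot":[0,0,0],"gripper":0},{"linear":[-0.0042,0,-0.0018],"delta_rot":[0,0,0],"gripper":0},{"linear":[-0.0042,0,-0.0018],"delta_rot":[0,0,0],"gripper":0},{"linear":[0,0,0],"delta_rot":[0,0,0],"gripper":0},{"linear":[0,0,0],"delta_rot":[0,0,0],"gripper":0}]'
python3 - <<'E'
from h import *
go((13.7,0,57.2),24)
from station import capture
c=capture("side");cv2.imwrite("pics/s8.png",cv2.resize(c["img"][120:210,240:340],None,fx=7,fy=6.6,interpolation=cv2.INTER_CUBIC))
c=capture("scene");cv2.imwrite("pics/sc8.png",cv2.resize(c["img"][100:200,160:280],None,fx=6,fy=6,interpolation=cv2.INTER_CUBIC))
E
```

```text
time_s: 11.88
tcp_pos: [0.519, -0.165, 0.0629]
ee_rot: [[-0.901, 0.154, -0.406], [0.14, 0.988, 0.063], [0.411, 0.0, -0.912]]
wrist_force: [-4.6, 1.7, 1.4]
gripper_width: 0.343
t 11.875 tcp [ 0.519  -0.165   0.0629] F [-4.6  1.7  1.4] w 0.343
lin tool [-0.0013  0.0001 -0.0004] rot [ 0.0004 -0.0042 -0.0008] lin in target axes [-0.0013  0.0001 -0.0004]
mid mm [12.3 -0.1 57.4] pitch 24.24 yaw -8.86 lowbot [57.3 -0.1 35.5] lowtop [58.5 -0.1 38.2] highbot [-33.9  -0.   76.6]
```

View pics/s8.png

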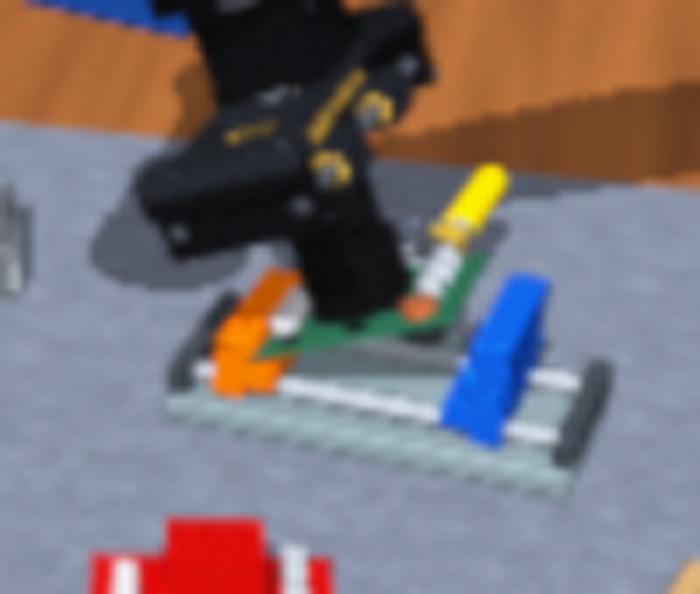

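View pics/sc8.png

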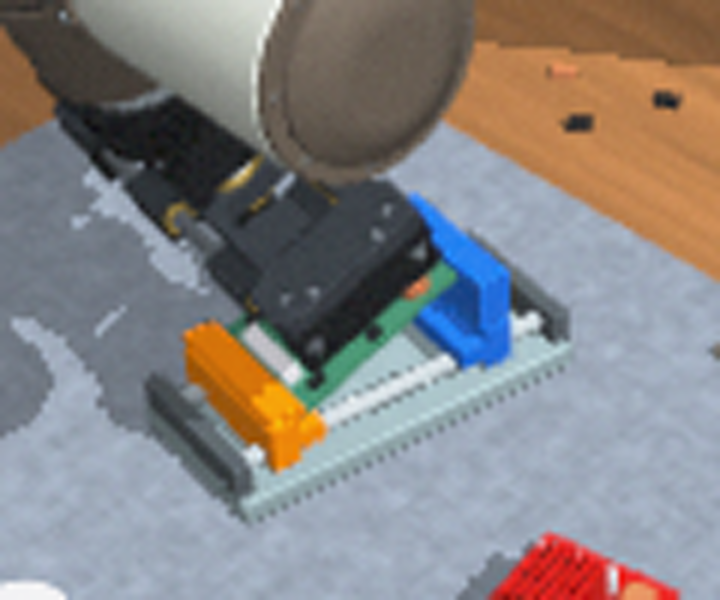

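```bash
python3 -m crank '[{"linear":[-0.0024,0,-0.001],"delta_rot":[0,-0.003,0],"gripper":0},{"linear":[0,0,0],"delta_rot":[0,0,0],"gripper":0},{"linear":[0,0,0],"delta_rot":[0,0,0],"gripper":0}]'
cat >> h.py <<'E'
def pivot(angs,xe,zs):
    from station import r
    s=r.sense();p=np.array(s["tcp_pos"]);R=np.array(s["ee_rot"])
    from scipy.spatial.transform import Rotation as Ro
    for a,zb in zip(angs,zs):
        t=np.radians(a);m=(xe-50*np.cos(t)-1.5*np.sin(t),0,zb+50*np.sin(t)+1.5*np.cos(t))
        q=tcp_for(m,a);T=tgt(HA,a)
        print(a,"mid",np.round(m,1),"lin",np.round(R.T@(q-p),4),"rot",np.round(Ro.from_matrix(R.T@T).as_rotvec(),4));p,R=q,T
E
python3 -c "
from h import *
mid_now();pivot([18,12,6,1.5,0],60.3,[35.2,35,34.8,34.7,34.7])"
```

```text
time_s: 12.35
tcp_pos: [0.5211, -0.1653, 0.0629]
ee_rot: [[-0.902, 0.154, -0.404], [0.141, 0.988, 0.063], [0.409, 0.0, -0.913]]
wrist_force: [-6.5, 1.6, 0.4]
gripper_width: 0.34
mid mm [14.4 -0.1 57.3] pitch 24.13 yaw -8.87 lowbot [59.5 -0.1 35.5] lowtop [60.7 -0.1 38.3] highbot [-31.8  -0.   76.4]
18 mid [12.3  0.  52.1] lin [0.0004 0.0001 0.0058] rot [ 0.0005 -0.107  -0.0009]
12 mid [11.1  0.  46.9] lin [ 0.0001 -0.      0.0055] rot [ 0.     -0.1047 -0.    ]
6 mid [10.4  0.  41.5] lin [0.0001 0.     0.0055] rot [-0.     -0.1047 -0.    ]
1.5 mid [10.3  0.  37.5] lin [0.0002 0.     0.0041] rot [-0.     -0.0785  0.    ]
0 mid [10.3  0.  36.2] lin [ 0.0001 -0.      0.0013] rot [-0.     -0.0262 -0.    ]
```

```bash
python3 -m crank '[{"linear":[0.0002,0,0.0029],"delta_rot":[0,-0.0535,0],"gripper":0},{"linear":[0.0002,0,0.0029],"delta_rot":[0,-0.0535,0],"gripper":0},{"linear":[0.0001,0,0.0028],"delta_rot":[0,-0.0525,0],"gripper":0},{"linear":[0,0,0.0027],"delta_rot":[0,-0.0525,0],"gripper":0},{"linear":[0.0001,0,0.0055],"delta_rot":[0,-0.1047,0],"gripper":0},{"linear":[0,0,0],"delta_rot":[0,0,0],"gripper":0},{"linear":[0,0,0],"delta_rot":[0,0,0],"gripper":0}]'
python3 - <<'E'
from h import *
mid_now();pivot([1.5,0],60.3,[34.7,34.7])
from station import capture
c=capture("side");cv2.imwrite("pics/s9.png",cv2.resize(c["img"][120:210,240:340],None,fx=7,fy=6.6,interpolation=cv2.INTER_CUBIC))
c=capture("wrist");cv2.imwrite("pics/w9.png",c["img"])
E
```

```text
time_s: 13.22
tcp_pos: [0.5147, -0.1645, 0.0464]
ee_rot: [[-0.983, 0.154, -0.104], [0.154, 0.988, 0.016], [0.105, -0.0, -0.994]]
wrist_force: [-6.6, -0.5, -0.3]
gripper_width: 0.343
mid mm [ 9.8 -0.3 40.7] pitch 6.04 yaw -8.89 lowbot [59.4 -0.4 34. ] lowtop [59.7 -0.4 37. ] highbot [-40.1  -0.2  44.5]
1.5 mid [10.3  0.  37.5] lin [-0.0004  0.0003  0.0033] rot [-0.0001 -0.0793 -0.0013]
0 mid [10.3  0.  36.2] lin [ 0.0001 -0.      0.0013] rot [-0.     -0.0262 -0.    ]
```

View pics/s9.png

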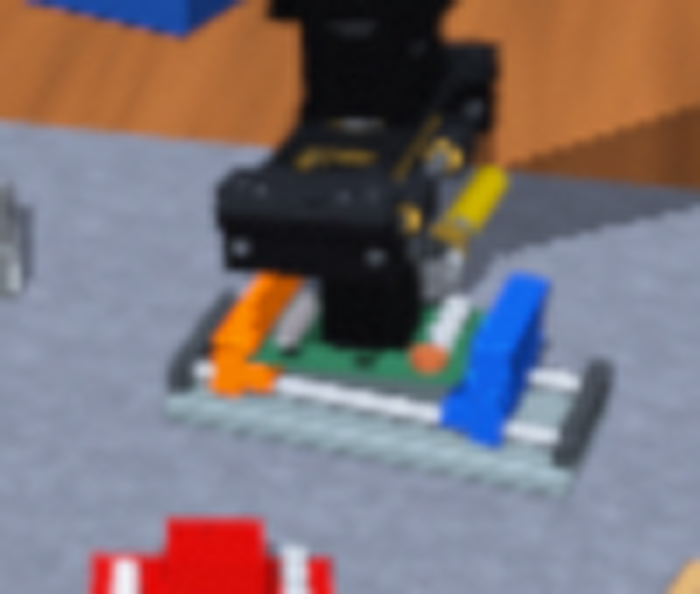

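View pics/w9.png

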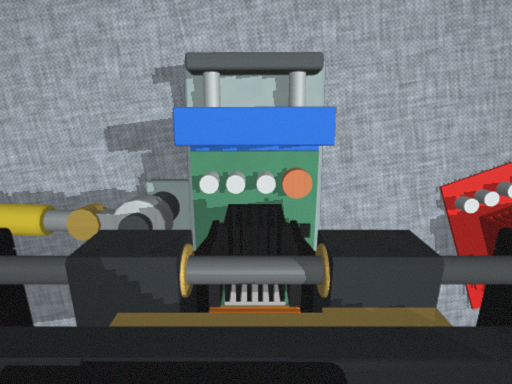

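```bash
python3 -m crank '[{"linear":[-0.0003,0.0002,0.0017],"delta_rot":[0,-0.04,-0.001],"gripper":0},{"linear":[-0.0003,0.0001,0.0017],"delta_rot":[0,-0.04,0],"gripper":0},{"linear":[0,0,0.0012],"delta_rot":[0,-0.0262,0],"gripper":0},{"linear":[0,0,0],"delta_rot":[0,0,0],"gripper":0},{"linear":[0,0,0],"delta_rot":[0,0,0],"gripper":0}]'
python3 - <<'E'
from h import *
go((1,0,36),0)
from station import capture
c=capture("side");cv2.imwrite("pics/s10.png",cv2.resize(c["img"][120:210,240:340],None,fx=7,fy=6.6,interpolation=cv2.INTER_CUBIC))
c=capture("wrist");cv2.imwrite("pics/w10.png",cv2.resize(c["img"][40:240,150:360],None,fx=3,fy=3,interpolation=cv2.INTER_CUBIC))
E
```

```text
time_s: 13.95
tcp_pos: [0.5147, -0.1645, 0.0412]
ee_rot: [[-0.988, 0.154, -0.0], [0.154, 0.988, -0.0], [0.0, -0.0, -1.0]]
wrist_force: [-7.1, -0.1, -2.0]
gripper_width: 0.342
t 13.95 tcp [ 0.5147 -0.1645  0.0412] F [-7.1 -0.1 -2. ] w 0.342
lin tool [ 0.0094  0.0002 -0.0004] rot [-0.0004 -0.0004 -0.0008] lin in target axes [ 0.0094  0.0002 -0.0004]
mid mm [10.4 -0.2 35.6] pitch 0.02 yaw -8.86 lowbot [60.4 -0.3 34.1] lowtop [60.4 -0.3 37.1] highbot [-39.6  -0.2  34.1]
```

View pics/s10.png

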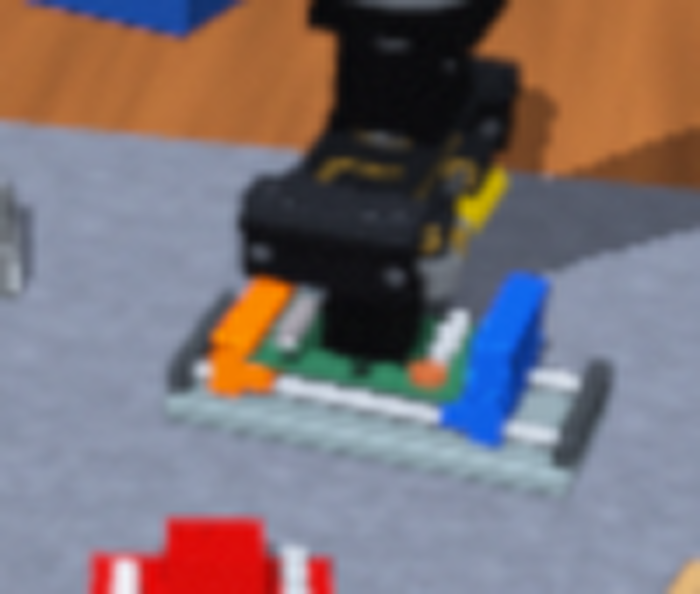

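View pics/w10.png

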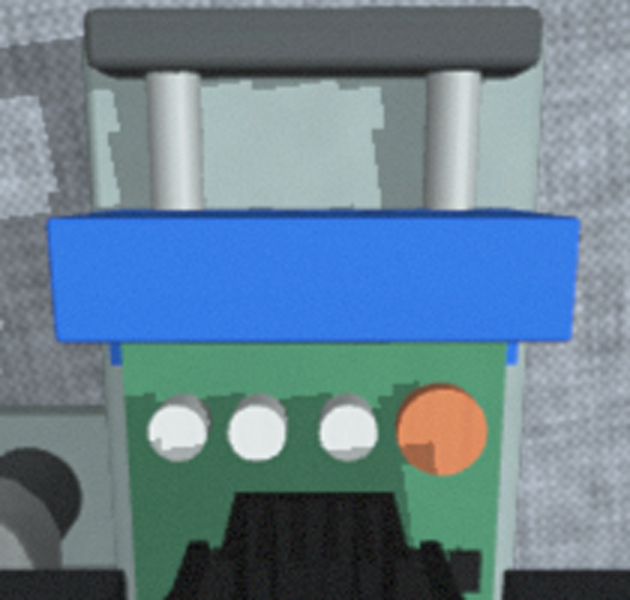

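```bash
python3 -m crank '[{"linear":[0.002,0,0],"delta_rot":[0,0,0],"gripper":0},{"linear":[0.002,0,0],"delta_rot":[0,0,0],"gripper":0},{"linear":[0.002,0,0],"delta_rot":[0,0,0],"gripper":0},{"linear":[0,0,0],"delta_rot":[0,0,0],"gripper":0}]'
python3 -m crank '[{"linear":[0.0015,0,0],"delta_rot":[0,0,0],"gripper":0},{"linear":[0.0015,0,0],"delta_rot":[0,0,0],"gripper":0},{"linear":[0,0,0],"delta_rot":[0,0,0],"gripper":0},{"linear":[0,0,0],"delta_rot":[0,0,0],"gripper":0}]'
python3 - <<'E'
from h import *
go((0,0,35.5),0)
from station import capture
c=capture("wrist");cv2.imwrite("pics/w11.png",cv2.resize(c["img"][40:240,150:360],None,fx=3,fy=3,interpolation=cv2.INTER_CUBIC))
E
```

```text
time_s: 14.55
tcp_pos: [0.5098, -0.1637, 0.0412]
ee_rot: [[-0.988, 0.154, 0.002], [0.154, 0.988, -0.001], [-0.002, -0.0, -1.0]]
wrist_force: [-5.0, -0.9, -3.0]
gripper_width: 0.344
time_s: 15.05
tcp_pos: [0.5089, -0.1631, 0.0419]
ee_rot: [[-0.988, 0.153, 0.006], [0.153, 0.988, -0.001], [-0.007, 0.0, -1.0]]
wrist_force: [-4.3, -0.1, -4.9]
gripper_width: 0.342
t 15.05 tcp [ 0.5089 -0.1631  0.0419] F [-4.3 -0.1 -4.9] w 0.342
lin tool [ 0.0045 -0.0002  0.0008] rot [0.0001 0.0065 0.0001] lin in target axes [ 0.0045 -0.0002  0.0008]
mid mm [ 4.5  0.2 36.3] pitch -0.37 yaw -8.8 lowbot [54.5  0.2 35.1] lowtop [54.5  0.2 38.1] highbot [-45.5   0.2  34.5]
```

View pics/w11.png

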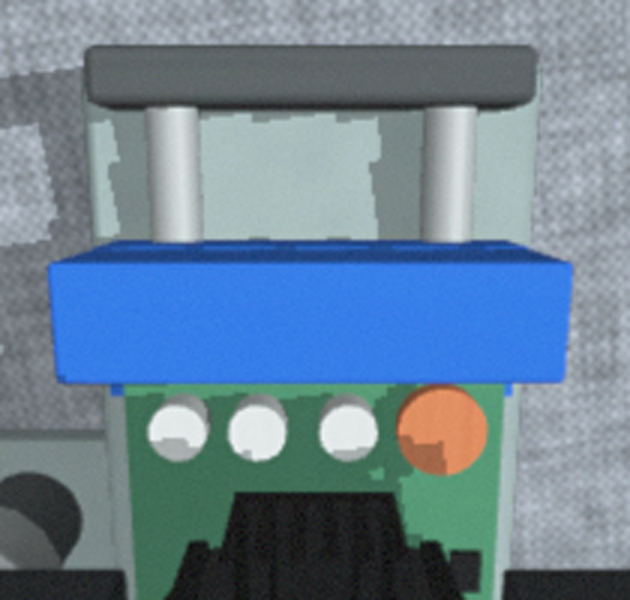

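```bash
python3 -m crank '[{"linear":[0,0,0.0007],"delta_rot":[0,0.0065,0],"gripper":0},{"linear":[0,0,0],"delta_rot":[0,0,0],"gripper":0},{"linear":[0,0,0],"delta_rot":[0,0,0],"gripper":0}]'
python3 -c "
from h import *
go((0,0,35.5),0)
from station import r;print(r.sense()['moment'])"
```

```text
time_s: 15.48
tcp_pos: [0.5099, -0.1632, 0.0419]
ee_rot: [[-0.988, 0.153, 0.003], [0.153, 0.988, -0.0], [-0.003, 0.0, -1.0]]
wrist_force: [-4.7, -0.6, 0.6]
gripper_width: 0.342
t 15.475 tcp [ 0.5099 -0.1632  0.0419] F [-4.7 -0.6  0.6] w 0.342
lin tool [ 0.0055 -0.0003  0.0008] rot [0.0001 0.0025 0.0005] lin in target axes [ 0.0055 -0.0003  0.0008]
mid mm [ 5.5  0.3 36.3] pitch -0.15 yaw -8.78 lowbot [55.5  0.3 34.9] lowtop [55.5  0.3 37.9] highbot [-44.5   0.3  34.6]
[-0.20598983  1.42056152 -0.12984553]
```

```bash
python3 -m crank '[{"linear":[0.002,0,0.0004],"delta_rot":[0,0.0025,0],"gripper":0},{"linear":[0,0,0],"delta_rot":[0,0,0],"gripper":0},{"linear":[0,0,0],"delta_rot":[0,0,0],"gripper":0}]'
python3 - <<'E'
from h import *
go((0,0,35.5),0)
from station import r,capture;print(r.sense()['moment'])
c=capture("side");cv2.imwrite("pics/s12.png",cv2.resize(c["img"][120:210,240:340],None,fx=7,fy=6.6,interpolation=cv2.INTER_CUBIC))
c=capture("scene");cv2.imwrite("pics/sc12.png",cv2.resize(c["img"][100:200,160:280],None,fx=6,fy=6,interpolation=cv2.INTER_CUBIC))
E
```

```text
time_s: 15.85
tcp_pos: [0.5077, -0.1627, 0.0411]
ee_rot: [[-0.988, 0.153, -0.001], [0.153, 0.988, 0.0], [0.001, 0.0, -1.0]]
wrist_force: [-5.2, 0.1, -0.3]
gripper_width: 0.342
t 15.85 tcp [ 0.5077 -0.1627  0.0411] F [-5.2  0.1 -0.3] w 0.342
lin tool [ 0.0032 -0.0004  0.    ] rot [ 0.0003 -0.0006  0.0005] lin in target axes [ 0.0032 -0.0004  0.    ]
mid mm [ 3.2  0.4 35.5] pitch 0.03 yaw -8.78 lowbot [53.2  0.5 34. ] lowtop [53.2  0.5 37. ] highbot [-46.8   0.4  34.1]
[ 0.08292663  1.15621835 -0.08769173]
```

View pics/s12.png

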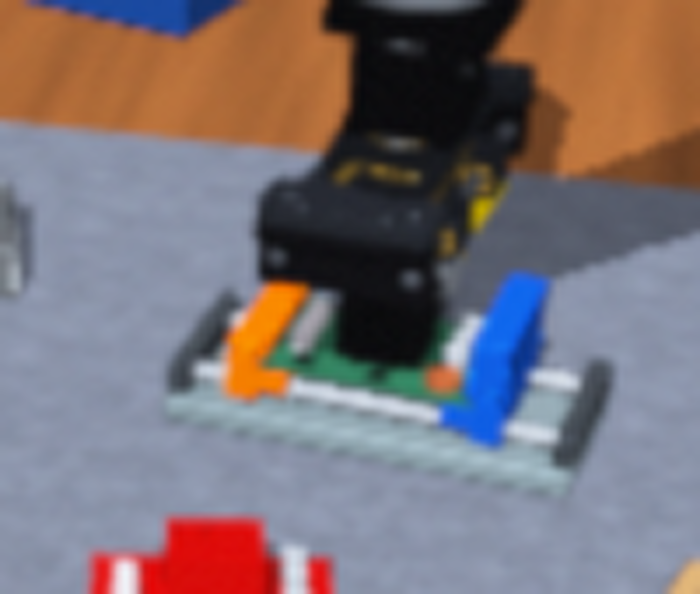

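View pics/sc12.png

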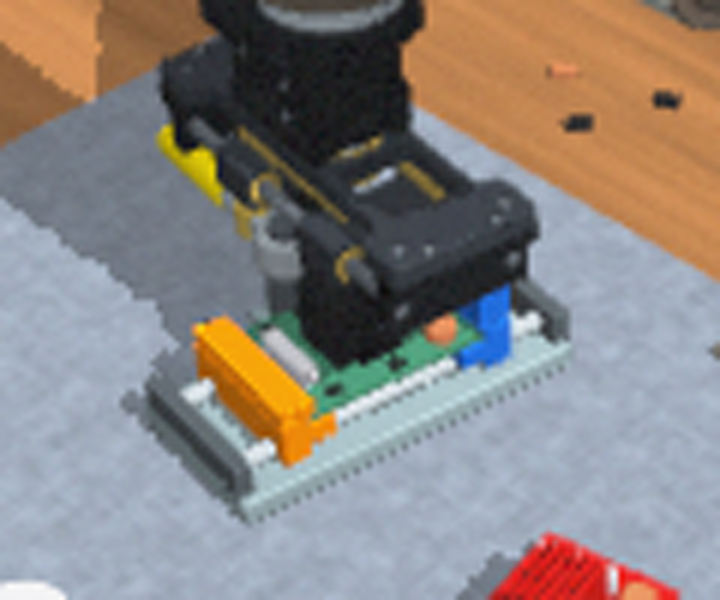

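```bash
python3 -m crank '[{"linear":[0.001,0,0],"delta_rot":[0,0,0],"gripper":0},{"linear":[0,0,0],"delta_rot":[0,0,0],"gripper":55},{"linear":[0,0,0],"delta_rot":[0,0,0],"gripper":55},{"linear":[0,0,0],"delta_rot":[0,0,0],"gripper":55},{"linear":[0,0,0],"delta_rot":[0,0,0],"gripper":55}]'
python3 - <<'E'
from h import *
mid_now()
from station import r,capture
c=capture("side");cv2.imwrite("pics/s13.png",cv2.resize(c["img"][120:210,240:340],None,fx=7,fy=6.6,interpolation=cv2.INTER_CUBIC))
c=capture("wrist");cv2.imwrite("pics/w13.png",c["img"])
E
```

```text
time_s: 16.58
tcp_pos: [0.5068, -0.1627, 0.0411]
ee_rot: [[-0.988, 0.153, -0.001], [0.153, 0.988, 0.0], [0.001, 0.0, -1.0]]
wrist_force: [-0.3, 0.1, -0.1]
gripper_width: 0.545
mid mm [ 2.3  0.3 35.5] pitch 0.03 yaw -8.78 lowbot [52.3  0.3 34. ] lowtop [52.3  0.3 37. ] highbot [-47.7   0.3  34.1]
```

View pics/s13.png

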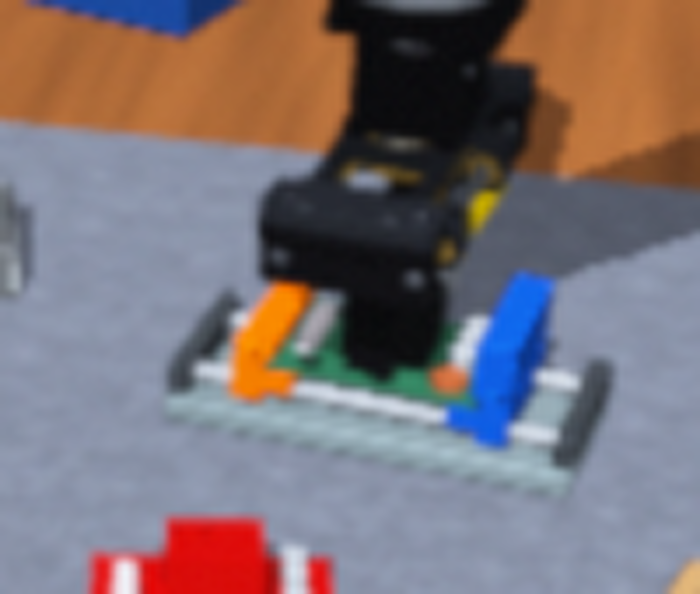

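View pics/w13.png

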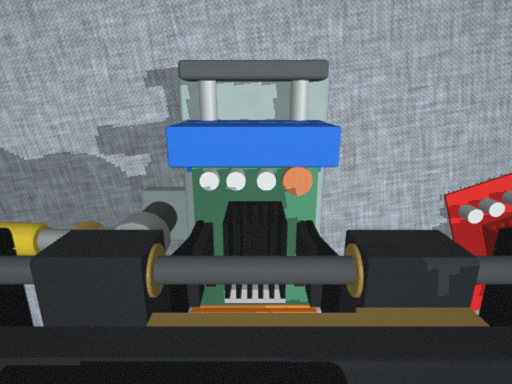

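```bash
python3 -m crank '[{"linear":[0,0,-0.01],"delta_rot":[0,0,0],"gripper":55},{"linear":[0,0,-0.03],"delta_rot":[0,0,0],"gripper":55},{"linear":[0,0,-0.05],"delta_rot":[0,0,0],"gripper":55},{"linear":[-0.03,0,-0.05],"delta_rot":[0,0,0],"gripper":55},{"linear":[-0.035,0,-0.05],"delta_rot":[0,0,0],"gripper":0},{"linear":[0,0,0],"delta_rot":[0,0,0],"gripper":0},{"linear":[0,0,0],"delta_rot":[0,0,0],"gripper":0}]'
python3 - <<'E'
from h import *
import pickle
from station import r,capture
delta((.58,-.16,.25),HA,0)
c=capture("wrist");cv2.imwrite("pics/w14.png",c["img"]);pickle.dump(c,open("w14.pkl","wb"))
cv2.imwrite("pics/w14a.png",cv2.resize(c["img"][0:200,170:310],None,fx=4,fy=3,interpolation=cv2.INTER_CUBIC))
c=capture("side");cv2.imwrite("pics/s14.png",cv2.resize(c["img"][120:210,240:340],None,fx=7,fy=6.6,interpolation=cv2.INTER_CUBIC))
E
```

```text
time_s: 17.55
tcp_pos: [0.5701, -0.1725, 0.2306]
ee_rot: [[-0.988, 0.153, -0.002], [0.153, 0.988, 0.001], [0.002, 0.001, -1.0]]
wrist_force: [-0.1, -0.6, -0.5]
gripper_width: 0.292
t 17.55 tcp [ 0.5701 -0.1725  0.2306] F [-0.1 -0.6 -0.5] w 0.292
lin tool [-0.0078  0.0139 -0.0194] rot [ 0.0007 -0.0025 -0.0001] lin in target axes [-0.0079  0.0139 -0.0194]
```

View pics/w14.png

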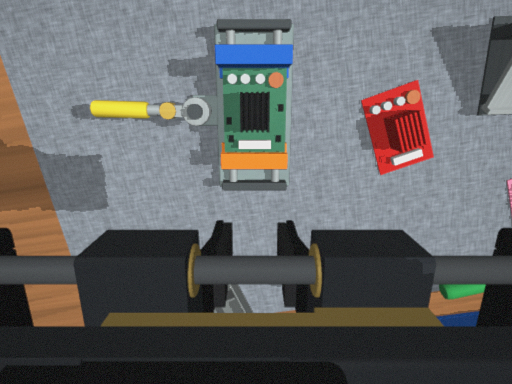

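View pics/w14a.png

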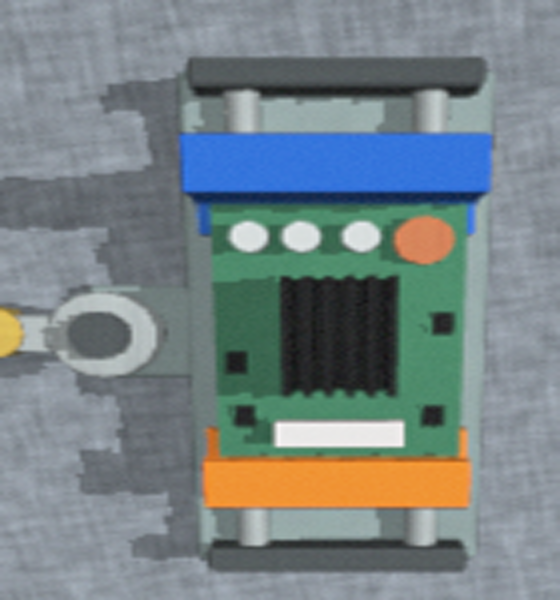

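View pics/s14.png

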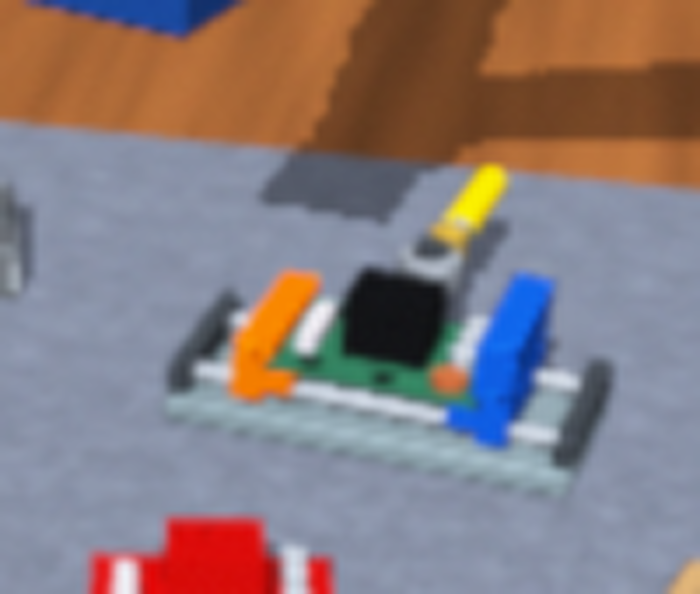

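Run:
```python
from h import *
import pickle
c=pickle.load(open("w14.pkl","rb"))
g=lambda X,Y:((X+.5)/4-.5+170,(Y+.5)/3-.5)
L=lambda p,z:np.round((Rz(np.radians(-HA))@(back(c,g(*p),z)-[HX,HY,0]))*1e3,1)
print("blue nose",L((182,191),.07),L((490,191),.07))
print("orange nose",L((205,458),.049),L((470,458),.049))
print("board left/right edges",L((214,260),.037),L((466,260),.037),L((220,440),.037),L((462,440),.037))
print("heatsink top -x,+x",L((283,276),.071),L((397,276),.071),L((281,394),.071),L((397,394),.071))
# handle plan
b=np.array([0,-62.])
d=lambda a:np.array([-np.sin(a),-np.cos(a)]);n=lambda a:np.array([np.cos(a),-np.sin(a)])
def T(a,clr=0,z=35):
    base=b+(90*d(a) if a<=.5 else 30*d(.5)+60*d(a))
    m=base+(18.5+clr)*n(a);return Rz(np.radians(HA))@np.array([m[0],m[1],z])/1e3+[HX,HY,0]
for a,cl in((.027,20),(.027,0),(.5,0),(.8,0)): print(a,T(a,cl),HA-np.degrees(a))
S=None
from station import capture
S=capture("scene");print("tray",back(S,(124,190),.02))
delta(T(.027,20,160),HA-np.degrees(.027),0)
```

```text
blue nose [-45.8 -38.   70. ] [-45.8  37.6  70. ]
orange nose [ 45.4 -37.3  49. ] [45.4 37.5 49. ]
board left/right edges [-25.9 -33.9  37. ] [-25.9  35.6  37. ] [ 40.3 -34.1  37. ] [40.3 36.3 37. ]
heatsink top -x,+x [-19.2 -13.5  71. ] [-19.2  15.1  71. ] [ 19.6 -14.5  71. ] [19.7 15.5 71. ]
0.027 [ 0.51749663 -0.32052366  0.035     ] -10.356986046853223
0.027 [ 0.4978225  -0.31692805  0.035     ] -10.356986046853223
0.5 [ 0.45575346 -0.30776185  0.035     ] -37.457889756541164
0.8 [ 0.43932733 -0.29868816  0.035     ] -54.646623610465866
tray [ 0.76298698 -0.25342374  0.02      ]
t 17.7 tcp [ 0.5695 -0.1725  0.2296] F [-0.4  1.2 -0.2] w 0.157
lin tool [ 0.0285 -0.1542  0.0697] rot [-0.0001 -0.0045  0.0273] lin in target axes [ 0.0246 -0.1549  0.0696]
```

Seated and centred: noses at −45.8 and +45.4 mm, heatsink centre at about 0.2, 0.7 mm. Now the wrench: go beside the handle with shut fingers.

```bash
python3 -m crank '[{"linear":[0.008,-0.05,0],"delta_rot":[0,-0.0045,0.0273],"gripper":0},{"linear":[0.008,-0.052,0],"delta_rot":[0,0,0],"gripper":0},{"linear":[0.0085,-0.053,0.015],"delta_rot":[0,0,0],"gripper":0},{"linear":[0,0,0.05],"delta_rot":[0,0,0],"gripper":0},{"linear":[0,0,0],"delta_rot":[0,0,0],"gripper":0},{"linear":[0,0,0],"delta_rot":[0,0,0],"gripper":0}]'
python3 - <<'E'
from h import *
from station import capture
delta((.5175,-.3205,.035),-10.36,0)
c=capture("wrist");cv2.imwrite("pics/w15.png",c["img"])
c=capture("side");cv2.imwrite("pics/s15.png",cv2.resize(c["img"][90:210,230:350],None,fx=5,fy=5,interpolation=cv2.INTER_CUBIC))
E
```

```text
time_s: 18.45
tcp_pos: [0.5211, -0.3213, 0.167]
ee_rot: [[-0.984, 0.178, 0.004], [0.178, 0.984, -0.002], [-0.004, -0.001, -1.0]]
wrist_force: [-0.2, 0.1, 0.2]
gripper_width: 0.005
t 18.45 tcp [ 0.5211 -0.3213  0.167 ] F [-0.2  0.1  0.2] w 0.005
lin tool [0.0042 0.0003 0.132 ] rot [-0.0011  0.0038  0.0015] lin in target axes [3.60e-03 1.00e-04 1.32e-01]
```

View pics/w15.png

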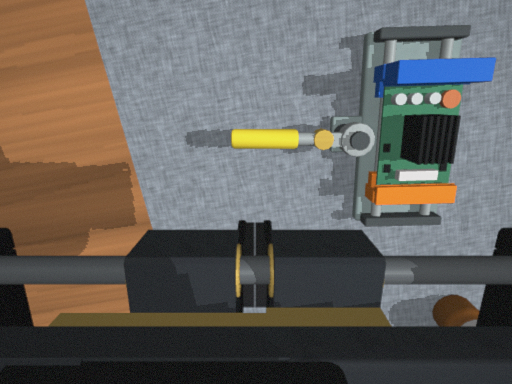

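View pics/s15.png

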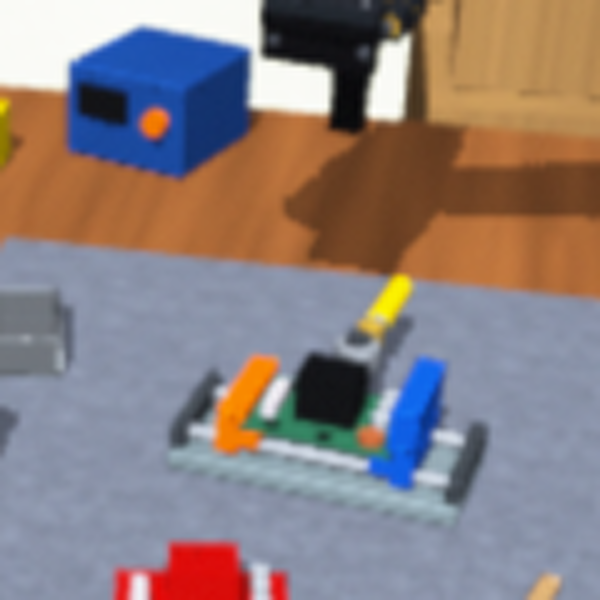

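```bash
python3 -m crank '[{"linear":[0,0,0.045],"delta_rot":[-0.001,0.0038,0.0015],"gripper":0},{"linear":[0.0,0,0.045],"delta_rot":[0,0,0],"gripper":0},{"linear":[0,0,0.03],"delta_rot":[0,0,0],"gripper":0},{"linear":[0,0,0.008],"delta_rot":[0,0,0],"gripper":0},{"linear":[0,0,0],"delta_rot":[0,0,0],"gripper":0},{"linear":[0,0,0],"delta_rot":[0,0,0],"gripper":0}]'
python3 - <<'E'
from h import *
from station import capture
delta((.4978,-.3169,.035),-10.36,0)
c=capture("side");cv2.imwrite("pics/s16.png",cv2.resize(c["img"][90:210,230:350],None,fx=5,fy=5,interpolation=cv2.INTER_CUBIC))
E
```

```text
time_s: 19.3
tcp_pos: [0.5219, -0.3215, 0.0399]
ee_rot: [[-0.984, 0.181, 0.003], [0.181, 0.984, -0.0], [-0.003, 0.0, -1.0]]
wrist_force: [0.2, -1.0, -0.5]
gripper_width: 0.006
t 19.3 tcp [ 0.5219 -0.3215  0.0399] F [ 0.2 -1.  -0.5] w 0.006
lin tool [0.0246 0.0002 0.0048] rot [ 0.0004  0.0029 -0.0008] lin in target axes [0.0246 0.0002 0.0049]
```

View pics/s16.png

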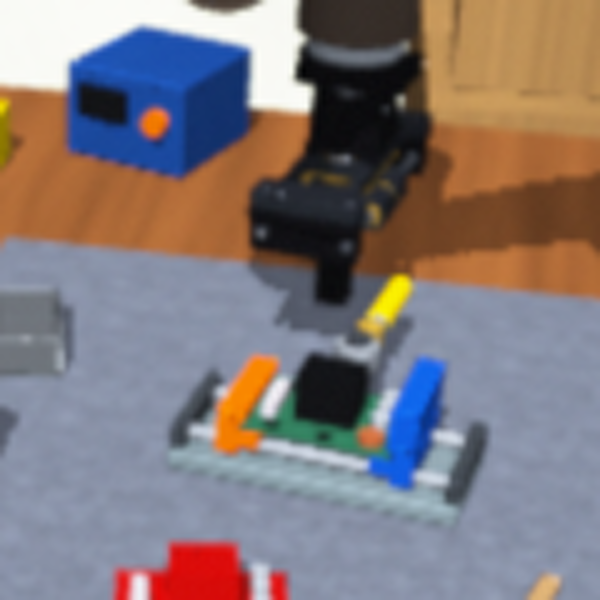

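```bash
python3 -m crank '[{"linear":[0.007,0,0.0045],"delta_rot":[0,0.003,0],"gripper":0},{"linear":[0.007,0,0],"delta_rot":[0,0,0],"gripper":0},{"linear":[0.006,0,0],"delta_rot":[0,0,0],"gripper":0},{"linear":[0,0,0],"delta_rot":[0,0,0],"gripper":0}]'
cat >> h.py <<'E'
b_=np.array([0,-62.])
d_=lambda a:np.array([-np.sin(a),-np.cos(a)]);n_=lambda a:np.array([np.cos(a),-np.sin(a)])
def TW(a,clr=0,z=36):
    base=b_+(90*d_(a) if a<=.5 else 30*d_(.5)+60*d_(a))
    m=base+(18.5+clr)*n_(a);return Rz(np.radians(HA))@np.array([m[0],m[1],z])/1e3+[HX,HY,0]
def wplan(angs):
    from station import r
    from scipy.spatial.transform import Rotation as Ro
    s=r.sense();p=np.array(s["tcp_pos"]);R=np.array(s["ee_rot"])
    print(s["time_s"],np.round(p,4),np.round(s["wrist_force"],1))
    for a in angs:
        q=TW(a);T=tgt(HA-np.degrees(a),0)
        print(a,"lin",np.round(R.T@(q-p),4),"rot",np.round(Ro.from_matrix(R.T@T).as_rotvec(),4));p,R=q,T
E
python3 -c "
from h import *
wplan([.027,.1,.2,.3,.4,.5,.6,.7,.8])"
```

```text
time_s: 19.85
tcp_pos: [0.5002, -0.3175, 0.0335]
ee_rot: [[-0.983, 0.182, -0.004], [0.181, 0.983, 0.002], [0.004, 0.001, -1.0]]
wrist_force: [-0.8, 0.2, -0.6]
gripper_width: 0.009
19.85 [ 0.5002 -0.3175  0.0335] [-0.8  0.2 -0.6]
0.027 lin [ 0.0024  0.0001 -0.0025] rot [ 0.0012 -0.0041 -0.0017]
0.1 lin [ 0.0066 -0.0011  0.    ] rot [0.    0.    0.073]
0.2 lin [ 0.0091 -0.0014  0.    ] rot [0.  0.  0.1]
0.3 lin [ 0.0091 -0.0014  0.    ] rot [0.  0.  0.1]
0.4 lin [ 0.0091 -0.0014  0.    ] rot [0.  0.  0.1]
0.5 lin [ 0.0091 -0.0014  0.    ] rot [0.  0.  0.1]
0.6 lin [ 0.0061 -0.0015  0.    ] rot [0.  0.  0.1]
0.7 lin [ 0.0061 -0.0015  0.    ] rot [0.  0.  0.1]
0.8 lin [ 0.0061 -0.0015  0.    ] rot [0.  0.  0.1]
```

```bash
python3 -m crank '[{"linear":[0.0024,0,-0.002],"delta_rot":[0,-0.004,0],"gripper":0},{"linear":[0.0066,-0.0011,0],"delta_rot":[0,0,0.073],"gripper":0},{"linear":[0.0046,-0.0007,0],"delta_rot":[0,0,0.05],"gripper":0},{"linear":[0.0046,-0.0007,0],"delta_rot":[0,0,0.05],"gripper":0},{"linear":[0.0046,-0.0007,0],"delta_rot":[0,0,0.05],"gripper":0},{"linear":[0.0046,-0.0007,0],"delta_rot":[0,0,0.05],"gripper":0},{"linear":[0,0,0],"delta_rot":[0,0,0],"gripper":0}]'
python3 - <<'E'
from h import *
from station import capture
wplan([.4,.5,.6])
import pickle
c=capture("wrist");cv2.imwrite("pics/w17.png",c["img"]);pickle.dump(c,open("w17.pkl","wb"))
c=capture("side");cv2.imwrite("pics/s17.png",cv2.resize(c["img"][110:200,260:360],None,fx=6,fy=6,interpolation=cv2.INTER_CUBIC))
E
```

```text
time_s: 20.72
tcp_pos: [0.4742, -0.3141, 0.0358]
ee_rot: [[-0.899, 0.439, 0.002], [0.439, 0.899, 0.0], [-0.002, 0.001, -1.0]]
wrist_force: [1.2, -1.5, -0.7]
gripper_width: 0.005
20.725 [ 0.4742 -0.3141  0.0358] [ 1.2 -1.5 -0.7]
0.4 lin [ 0.0102 -0.0019 -0.0002] rot [0.0012 0.0019 0.0994]
0.5 lin [ 0.0091 -0.0014  0.    ] rot [0.  0.  0.1]
0.6 lin [ 0.0061 -0.0015  0.    ] rot [0.  0.  0.1]
```

View pics/w17.png

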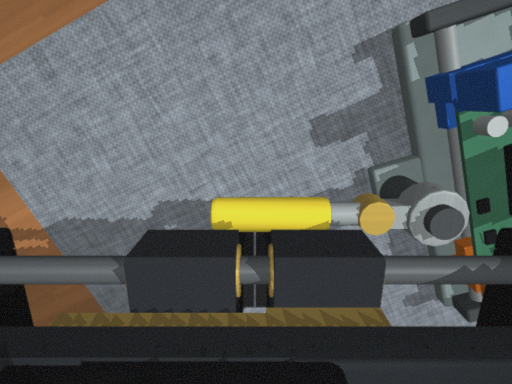

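View pics/s17.png

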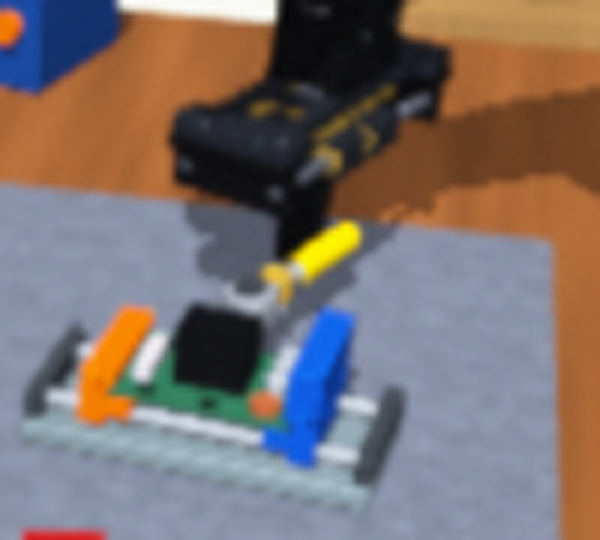

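```bash
python3 -m crank '[{"linear":[0.005,-0.001,0],"delta_rot":[0,0.002,0.05],"gripper":0},{"linear":[0.005,-0.0009,0],"delta_rot":[0,0,0.05],"gripper":0},{"linear":[0.0046,-0.0007,0],"delta_rot":[0,0,0.05],"gripper":0},{"linear":[0.0046,-0.0007,0],"delta_rot":[0,0,0.05],"gripper":0},{"linear":[0,0,0],"delta_rot":[0,0,0],"gripper":0}]'
python3 - <<'E'
from h import *
wplan([.5,.6,.7,.8])
E
```

```text
time_s: 21.45
tcp_pos: [0.456, -0.3073, 0.0358]
ee_rot: [[-0.794, 0.608, 0.0], [0.608, 0.794, 0.001], [0.001, 0.001, -1.0]]
wrist_force: [0.9, -3.8, 0.2]
gripper_width: 0.01
21.45 [ 0.456  -0.3073  0.0358] [ 0.9 -3.8  0.2]
0.5 lin [-0.0001 -0.0005 -0.0002] rot [ 0.0009 -0.0006 -0.0001]
0.6 lin [ 0.0061 -0.0015  0.    ] rot [0.  0.  0.1]
0.7 lin [ 0.0061 -0.0015  0.    ] rot [0.  0.  0.1]
0.8 lin [ 0.0061 -0.0015  0.    ] rot [0.  0.  0.1]
```

```bash
python3 -m crank '[{"linear":[0.003,-0.001,0],"delta_rot":[0,0,0.05],"gripper":0},{"linear":[0.0031,-0.001,0],"delta_rot":[0,0,0.05],"gripper":0},{"linear":[0.003,-0.0008,0],"delta_rot":[0,0,0.05],"gripper":0},{"linear":[0.0031,-0.0007,0],"delta_rot":[0,0,0.05],"gripper":0},{"linear":[0,0,0],"delta_rot":[0,0,0],"gripper":0}]'
python3 - <<'E'
from h import *
from station import capture
wplan([.7,.8])
import pickle
c=capture("wrist");cv2.imwrite("pics/w18.png",c["img"]);pickle.dump(c,open("w18.pkl","wb"))
E
```

```text
time_s: 22.08
tcp_pos: [0.4468, -0.3035, 0.0364]
ee_rot: [[-0.658, 0.753, 0.004], [0.753, 0.658, -0.002], [-0.004, 0.002, -1.0]]
wrist_force: [2.2, -9.1, -1.8]
gripper_width: 0.006
22.075 [ 0.4468 -0.3035  0.0364] [ 2.2 -9.1 -1.8]
0.7 lin [ 0.0024 -0.0009  0.0004] rot [0.0021 0.0043 0.0012]
0.8 lin [ 0.0061 -0.0015  0.    ] rot [0.  0.  0.1]
```

View pics/w18.png

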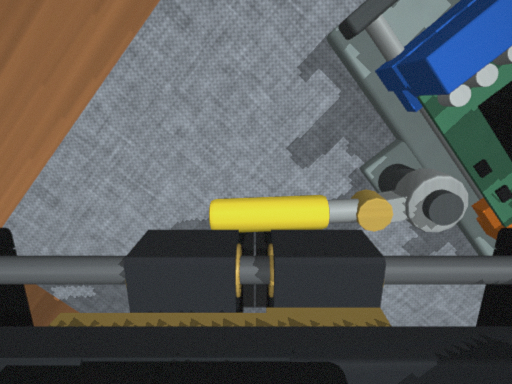

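```bash
python3 -m crank '[{"linear":[0.0025,-0.0009,0],"delta_rot":[0.002,0.004,0],"gripper":0},{"linear":[0.0031,-0.0008,0],"delta_rot":[0,0,0.05],"gripper":0},{"linear":[0.0031,-0.0007,0],"delta_rot":[0,0,0.05],"gripper":0},{"linear":[0,0,0],"delta_rot":[0,0,0],"gripper":0},{"linear":[0,0,0],"delta_rot":[0,0,0],"gripper":0}]'
python3 - <<'E'
from h import *
from station import capture
wplan([.8,.9])
import pickle
c=capture("wrist");cv2.imwrite("pics/w19.png",c["img"]);pickle.dump(c,open("w19.pkl","wb"))
cv2.imwrite("pics/w19a.png",cv2.resize(c["img"][140:260,200:500],None,fx=2.6,fy=2.6,interpolation=cv2.INTER_CUBIC))
E
```

```text
time_s: 22.75
tcp_pos: [0.4394, -0.2984, 0.0364]
ee_rot: [[-0.579, 0.815, 0.0], [0.815, 0.579, -0.0], [-0.0, 0.0, -1.0]]
wrist_force: [3.7, -9.0, -1.6]
gripper_width: 0.006
22.75 [ 0.4394 -0.2984  0.0364] [ 3.7 -9.  -1.6]
0.8 lin [-0.0002 -0.0003  0.0004] rot [0.0003 0.0003 0.0011]
0.9 lin [ 0.0061 -0.0015  0.    ] rot [0.  0.  0.1]
```

View pics/w19a.png

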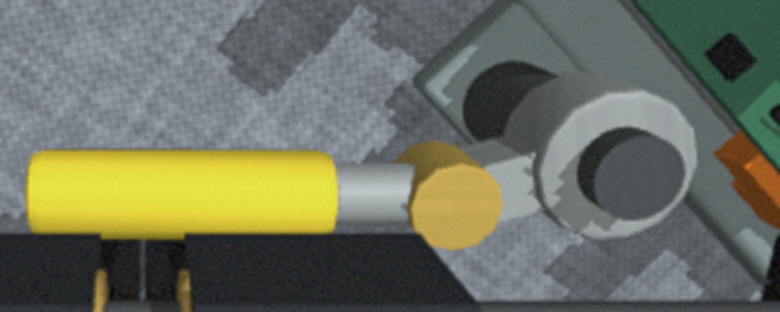

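Run:
```python
from h import *
import pickle
c=pickle.load(open("w19.pkl","rb"))
g=lambda X,Y:fr((X,Y),200,140,2.6)
L=lambda p,z:(Rz(np.radians(-HA))@(back(c,g(*p),z)-[HX,HY,0])*1e3)[:2]
ang=lambda v:np.arctan2(-v[0],-v[1])
e=L((32,191),.05);i=L((335,191),.05);print(e,i,"handle ang",ang(e-i))
for z in(.056,.060,.064):
    k=L((457,205),z);print(z,k,"knuckle from bolt",np.linalg.norm(k-b_),ang(k-b_))
print("bolt top",L((633,172),.066), "arm", ang(L((505,180),.05)-b_))
```

```text
[ -73.44461778 -144.95757803] [ -30.2546402  -102.99193897] handle ang 0.7997748329606703
0.056 [-14.01787306 -88.07456122] knuckle from bolt 29.603775229334385 0.49327886060199116
0.06 [-16.33317711 -88.12909586] knuckle from bolt 30.813995599670772 0.5586679005435656
0.064 [-18.64848116 -88.18363049] knuckle from bolt 32.14573619562871 0.6188796994538519
bolt top [ -2.37765128 -62.60322444] arm 0.4558994941372948
```

```bash
python3 -m crank '[{"linear":[-0.01,0,0],"delta_rot":[0,0,0],"gripper":0},{"linear":[-0.02,0,0],"delta_rot":[0,0,0],"gripper":0},{"linear":[0,0,-0.03],"delta_rot":[0,0,0],"gripper":0},{"linear":[0,0,-0.06],"delta_rot":[0,0,0],"gripper":0},{"linear":[0,0,-0.06],"delta_rot":[0,0,0],"gripper":0},{"linear":[0,0,-0.05],"delta_rot":[0,0,0],"gripper":0},{"linear":[-0.06,0,0],"delta_rot":[0,0,0],"gripper":0},{"linear":[0,0,0],"delta_rot":[0,0,0],"gripper":0},{"linear":[0,0,0],"delta_rot":[0,0,0],"gripper":0}]'
python3 - <<'E'
from h import *
from station import capture,r
import pickle
for n in("wrist","side","scene"):
    c=capture(n);cv2.imwrite(f"pics/{n}20.png",c["img"]);pickle.dump(c,open(f"{n}20.pkl","wb"))
E
```

```text
time_s: 23.92
tcp_pos: [0.4886, -0.3698, 0.2333]
ee_rot: [[-0.577, 0.816, -0.009], [0.816, 0.577, 0.006], [0.01, -0.004, -1.0]]
wrist_force: [-0.3, -0.6, 0.4]
gripper_width: 0.006
```

View pics/wrist20.png

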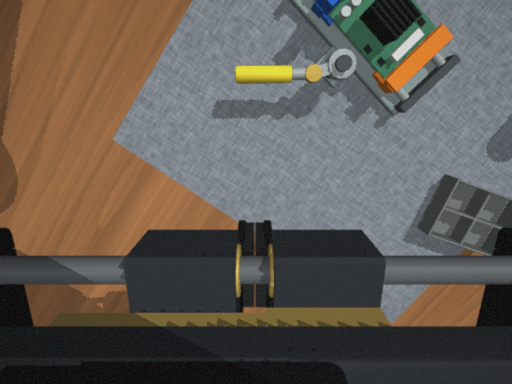

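View pics/side20.png

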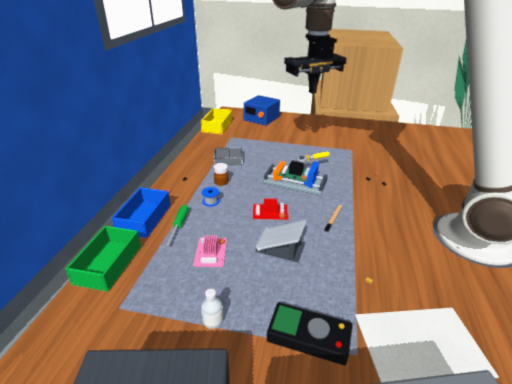

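View pics/scene20.png

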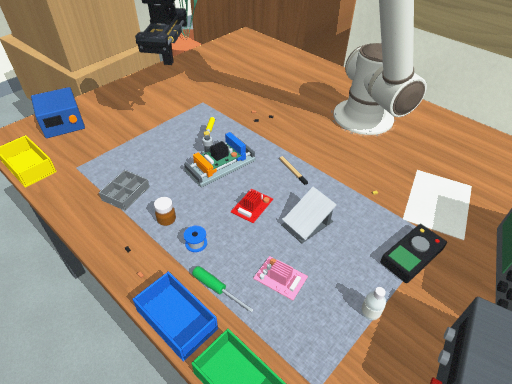

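Run:
```python
import cv2
a=cv2.imread("pics/wrist20.png")
cv2.imwrite("pics/w20a.png",cv2.resize(a[40:110,225:365],None,fx=5,fy=5,interpolation=cv2.INTER_CUBIC))
b=cv2.imread("pics/scene20.png")
cv2.imwrite("pics/sc20a.png",cv2.resize(b[110:190,170:266],None,fx=7,fy=7,interpolation=cv2.INTER_CUBIC))
```

```text
(no output)
```

View pics/w20a.png

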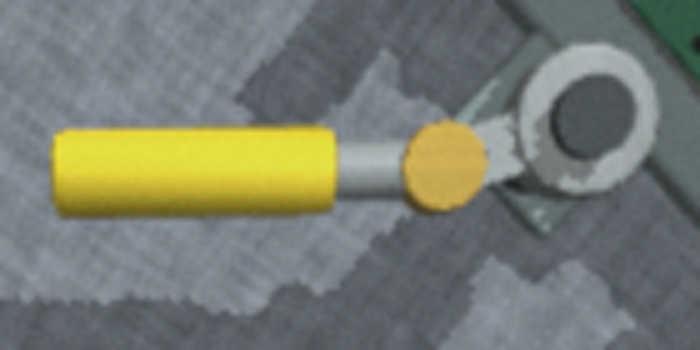

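View pics/sc20a.png

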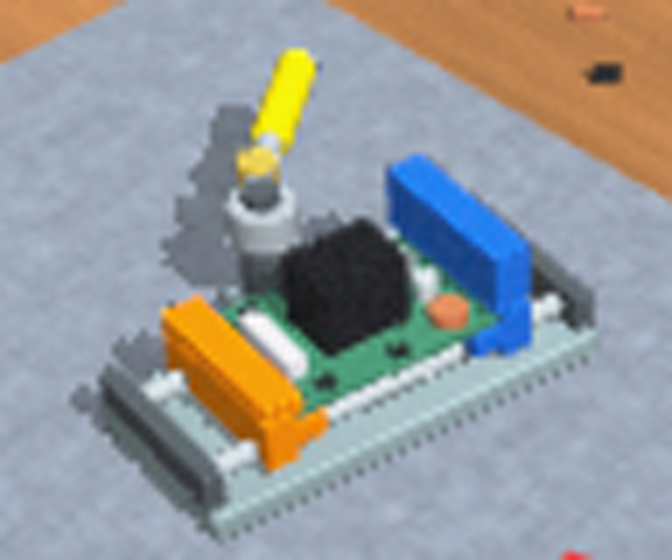

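The board sits level in both jaws. The handle is at about 0° in the crop, and the knuckle-to-bolt line is at about 0.3 rad, a clear bend. Nothing else has moved.

Run:
```python
from station import workorder
print(workorder.finish_job())
```

```text
the job is handed in; nothing more can be done
None
```

The board is loaded in the holder and the holder is locked; I handed the job in at about 24 s. No verdict is reported.

**What I did**
- I gripped the green board by its heatsink and lifted it off the rest.
- Still tilted 24°, I pushed its low edge into the orange jaw until the jaw was about 13–14 mm back. The 6.5 N spring force agreed.
- I lowered it level in front of the blue jaw, slid it about 8 mm back into the blue groove while still gripped, and let go.
- I pushed the yellow handle clockwise with the fingers shut, past the bolt stop, until the knuckle bent, then backed off clear.

**Last checks**
- **Board:** it was level, with the jaws about 2.8 mm (blue) and 2.4 mm (orange) back. It sat centred to about 0.2 mm along the holder and 1 mm across. I measured this before the wrench push; the last pictures show it unchanged.
- **Handle:** it stands at 0.80 rad against 0.50 rad at the bolt stop, a bend of about 0.3 rad. A rougher reading from the last picture gave 0.34 rad, with some parallax.
- **Bystanders:** the tray, jar, spool, meter and others, and both look-alike boards, look unmoved in the pictures.
- **Disagreements:**
  - The first height estimate of the board in the hand was about 0.9 mm off; I corrected it by touching the ledge.
  - The slide into the blue groove lagged at first, with a slight 0.4° tilt. I corrected this before release.

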